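# Latch a desiccator cabinet shut with its draw latch

## Task

Close up the small desiccator cabinet so that its gasket seals: push the door to, hook the wire loop of the draw latch on the cabinet's top over the hook on the door, and press the lever down past centre until it lies flat. The hook is adjustable in height, so feel for it gently: do not press the loop onto it with more than about 1 kg as you lower it, and do not lean on the door or the lever with more than about 4 kg. Leave the roll of tape on the cabinet and the bottle and vial beside it where they are.

Things in the scene. Friction and masses are not known exactly. Their poses are not given: they have to be found in the camera images.
- cabinet: white box, 170 deep (x) x 236 wide (y) x 140 mm high, fixed; origin at the centre of its underside, x from its front to its back, y to the left as the robot sees it, z up. The door closes its front (-x) onto a sponge gasket. The latch sits on its top, 55 mm right of the middle. 'Ahead' below means towards -x, 'behind' towards +x, with the door shut
- door: clear pane in an aluminium frame, 228 wide x 132 high x 20 mm thick, top edge level with the cabinet's top, black knob at the free (right) edge. Vertical hinge at the cabinet's front left; origin on it, 90 mm ahead of and 114 mm left of the cabinet's origin; body x -20 to 0, y -228 to 0 mm. Pushed to, its front face is 110 to 116 mm ahead of the cabinet's origin
- door_hinge (a joint): door angle: 0 hard shut; 0.03 pushed to and resting on the gasket, where it stays by itself; larger is more open, the free edge towards the robot (starts 0.2 to 0.42). It swings with about 1 N; the last 0.03 rad squeeze the gasket (30 N per mm at the hook) and are the latch's work
- keeper_nominal (a point): nominal seat of the loop's bar in the steel hook on the door, axes as the door's; 18 mm above the door's top edge, 10 mm behind its front face. The hook is screwed on in slots: the REAL hook, floor and nose included, stands anywhere from 8 mm lower to 8 mm higher than this point; sideways and in depth the point is true
- hook_entry (a point): 12.5 mm ahead of keeper_nominal: here the bar can come down clear of the nose. The 14 mm wide hook, from its real seat: post face 2.5 mm behind; nose from the post to 4.8 mm ahead, 3.5 to 7 mm above; floor 4.5 mm below, reaching 16 mm ahead. So lower the 5 mm bar ahead of the nose until it meets the floor, then draw it back under the nose against the post
- latch: base of the steel draw latch, fixed on the cabinet's top, in line with the hook; origin on the cabinet's top under the lever's pivot, axes as the cabinet's
- lever_pivot (a point): the lever's pivot, axis along y, 18 mm above the cabinet's top; with the door resting on the gasket 49 to 51 mm behind keeper_nominal. The loop hangs on the lever by a pin 14 mm from this pivot; at lever angle t the pin lies in the direction t - 0.30 rad (0 is +x, growing upward and then to -x)
- lever (a joint): lever angle: 0 lies flat, pointing to the cabinet's back (its stop); about 1.57 upright; larger leans to the front, most 2.8; starts 1.2 to 1.6. Once hooked the loop goes taut at about 1.0 to 1.5; from there pressing at lever_pad takes 3 to 12 N, dead centre is at 0.15 to 0.45, then it snaps flat by itself and holds. Slight friction keeps it where it is left
- lever_pad (a point): pressing place: upper face of the lever 40 mm from the pivot (at lever 0: 40 mm behind and 4.6 mm above the pivot). The lever is a steel channel 22 mm wide, 54 mm long from the pivot, with a turned-up lip at its end
- loop: wire loop of the latch, U of 5 mm steel wire, arms 34 mm apart; origin at the pin on the lever, midway between the arms; -x runs along the arms to the bar, y along the bar. It swings about the pin, slight friction keeps it where it is left; the lever moves along as the loop is carried
- loop_hinge (a joint): angle of the loop against the lever; loop_hinge minus lever is the rise of the loop's arms above level, pointing to the front (-x), starts 0.15 to 0.8
- loop_bar (a point): middle of the loop's cross bar (5 mm thick, 34 mm long, along y), 60 mm from the pin on the lever
- loop_grip (a point): midway between two finger beads, 10 mm balls on the loop's arms, 40 mm from the pin, 20 mm from the bar; 46 mm over the beads along y. Pinched here from above, the loop turns freely between the fingers. 25 mm are free outside each bead, 12 mm or more below; the lever stands between the arms, up to 55 mm above its pivot
- tape_roll: roll of white paper tape, 52 x 54 x 13 mm, lying on the cabinet's top at the back left; leave it. Origin at the centre of its underside
- amber_bottle: amber bottle with black cap, 33 mm wide, 92 mm high, on the worktop right of the cabinet; leave it. Origin at the centre of its underside
- vial_out: white vial with snap cap, 36 x 34 x 90 mm, on the worktop right of the cabinet, behind the amber bottle; leave it. Origin at the centre of its underside

How it is judged:
By the outcome, as a careful person would: the job done as asked, in the order asked, and still so for the second after the job is handed in, with the robot touching nothing.
It also fails if it takes over 72 s, if anything falls off the work surface, if the arm or the gripper's body presses on something with over 40 N, if the wrist force passes 120 N, or if a joint passes its speed limit or range.

## Robot

A 7-joint arm with a two-finger parallel gripper is mounted at the origin on a cart in front of the work surface, level with it; the furniture and walls round the work are solid. World frame = base frame: x ahead of the robot, y to its left, z up, the work surface at z = 0. Lengths are in m, angles in rad, forces in N, time in s.
With the tool pointing down it reaches from about 0.4 to 0.85 m from the base axis. Payload 4.5 kg.
Tool frame: the origin (TCP) lies on the centre line of the jaws, within the pads' length; the fingertips stand 14 mm ahead of it and the grasp point (between the pads) lies 5 mm behind it (nose_length is the distance from the TCP to the fingertips, in m); x points along the fingers, y is the direction in which the jaws open and shut, and the axes are right-handed (so a half turn about x gives the same grasp; the last joint's range is limited). The gripper opens to 88 mm and grips with 3 to 60 N. Pads are 18 mm wide; open, the fingers measure 123 mm over their backs; the gripper's body (75 mm by 187 mm) begins 45 mm behind the grasp point.
Start: joints at [1.184, 0.689, -0.195, 1.565, 0.157, 0.902, -0.215], TCP at [0.255, -0.57, 0.253] pointing down, gripper open.
Joint ranges: [-3.01, 3.01], [-0.46, 2.08], [-1.47, 1.51], [0.13, 2.56], [-1, 4.14], [0.04, 2.09], [-2.66, 2.66]. Speed limits (rad/s): [2.57, 2.57, 3.14, 3.14, 3.14, 3.14, 3.14].

## Interface

Orientations are given as a unit quaternion [x, y, z, w].
In Python, from plant import get_state, snapshot, camera_params, finish_job, boxes_of, silhouettes, spot_point, nose_length gives the robot as it stands.
- The arm moves only by the tool apply_moves, never from a script. Its arguments are lists of equal length, an entry for each row: "delta_pos": the shift along the tool's x, y, z in cm, a list of three; "yaw": the turn about the tool's x in rad; "gripper": the opening in per cent of the stroke, from 0 (shut) to 100 (fully open). A call has 1 to 10 rows; each row is the pose to reach, as a shift and turn from the pose measured when the call began, along the tool's axes at that moment; what a row does not reach only later rows make up. A row lasts 1/12 s, in which the tool goes at most 41.7 mm and 7.16 degrees, less where a joint would pass 70% of its speed; a pose out of reach is approached as far as the arm can. A call with a gripper value outside its range is refused whole. The fingers move at their own pace and stop on an object; "force" is the grip in N (left out, the last holds). Time passes only in rows, so rows that repeat a pose let the fingers close. It gives the time, the measured TCP pose, the force and the opening at its end, in the units of the state.
- get_state(): the state, without advancing time (a new reading comes with each control period).
- snapshot(name): name is "scene" or "top" or "wrist"; returns the picture (420x560x3 uint8, red, green, blue); there is no depth.
- camera_params(name): a dict with "fovy" (degrees; the focal length in pixels is half the picture's height over the tangent of half this angle, whatever the lens; pixels are square), "cx", "cy" (the principal point, pixels), "position" and "orientation" of the camera in the world. Camera axes: x right, y down, z forward; pixel columns grow to the right and rows downward; lengths in m; the calibration is good to about 2 mm. A picture is of the moment at which its call begins: read the wrist's pose just before it. camera_params takes no time and is no camera call; for the wrist camera it gives the pose at the moment of the call.
- finish_job(): hands the job in, once; it reports no verdict.
Trained networks look in the newest picture that a camera, given by its name, has taken for a name from the list of things; names that differ only in an ending like _2 or _b are one class to them, and where a whole thing is asked for, a point or a joint stands for the part that bears it (a point fixed in the world has none). Each returns a list of dicts, best first, with "score" (0 to 1); they miss things now and then, are a little off and sometimes report something else, mostly with a low value. They report only what shows in the picture. A call takes as long as a camera call.
- boxes_of(thing, camera): "bbox" ([left, top, width, height] in pixels, round what is visible of it).
- silhouettes(thing, camera): "mask" (420x560 bool, what is visible of it) and "bbox" ([left, top, width, height] in pixels, round what is visible of it).
- spot_point(thing, camera): "pixel" ([column, row] in pixels: a listed point, or the origin of a listed thing).
The state is a dict: "clock": time; "q": joint angles; "qd": joint speeds; "joint_torque": joint torques, N m; "tool_pos": TCP position; "eef_rot": TCP orientation; "contact_force": force on the tool from outside, world axes, zero at the start; "moment": the same for the moment, N m; "opening": opening from 0.0 (shut) to 1.0 (fully open).
Only numpy, scipy, OpenCV 4.12 (cv2) and the standard library are available. Lean on these libraries where they do the work, as an engineer would, in place of code of your own. Each camera call takes 0.05 s, during which the arm holds its last target.

## Working session

There is one attempt and no reset: what is moved stays moved. The work goes in short steps, Python scripts to look and compute and a tool call to move; the robot and the scene stay as the last step left them, time stands still between calls to the robot, and variables do not carry over. Pictures are saved under pics/ and viewed, and the job is handed in when it is done.

Besides the shell and the picture viewer there is one more tool, called after "Emit:" as name([rows], argument=value, ...), one row to a line, values as JSON. apply_moves: Moves the arm, as the interface text tells. Its arguments: {"type":"object","properties":{"delta_pos":{"type":"array"},"yaw":{"type":"array"},"gripper":{"type":"array"},"force":{"type":"number"}},"required":["delta_pos","yaw","gripper"]}

```bash
ls; mkdir -p pics; cat > h.py <<'E'
import numpy as np, cv2
from plant import *
from scipy.spatial.transform import Rotation as R
def save(name,fn):
    im=snapshot(name); cv2.imwrite('pics/'+fn,im[:,:,::-1]); return im
def cam(name):
    p=camera_params(name); f=210/np.tan(np.radians(p['fovy'])/2)
    return f,p['cx'],p['cy'],np.array(p['position']),R.from_quat(p['orientation']).as_matrix() if len(np.shape(p['orientation']))==1 else np.array(p['orientation'])
def ray(name,px):
    f,cx,cy,o,M=cam(name); d=M@np.array([(px[0]-cx)/f,(px[1]-cy)/f,1]); return o,d/np.linalg.norm(d)
def proj(name,P):
    f,cx,cy,o,M=cam(name); c=M.T@(np.array(P)-o); return np.array([cx+f*c[0]/c[2],cy+f*c[1]/c[2]])
def tri(rs):
    A=np.zeros((3,3));b=np.zeros(3)
    for o,d in rs:
        Q=np.eye(3)-np.outer(d,d);A+=Q;b+=Q@o
    x=np.linalg.solve(A,b); return x,[np.linalg.norm((np.eye(3)-np.outer(d,d))@(x-o)) for o,d in rs]
def atz(name,px,z):
    o,d=ray(name,px); return o+d*(z-o[2])/d[2]
def st():
    s=get_state(); M=R.from_quat(s['eef_rot']).as_matrix()
    print('t',round(s['clock'],2),'tcp',np.round(s['tool_pos'],4),'F',np.round(s['contact_force'],1),'open',round(s['opening'],3)); print('axes x,y,z cols\n',np.round(M,3)); return s,M
E
python3 - <<'E'
from h import *
st()
for n in ['scene','top','wrist']:
    save(n,n+'0.png'); f,cx,cy,o,M=cam(n); print(n,f,cx,cy,o,'\n',M.round(3))
print(nose_length if not callable(nose_length) else nose_length())
for n in ['scene','top']:
  for t in ['cabinet','door','keeper_nominal','hook_entry','latch','lever_pivot','lever_pad','loop','loop_bar','loop_grip','tape_roll','amber_bottle','vial_out']:
    r=spot_point(t,n); print(n,t,[(np.round(x['pixel'],1),round(x['score'],2)) for x in r[:2]])
print(get_state()['clock'])
E
```

```text
pics
t 0.0 tcp [ 0.255  -0.5699  0.2519] F [0.5 0.4 0.3] open 0.998
axes x,y,z cols
 [[-0.001  0.409 -0.913]
 [ 0.002 -0.913 -0.409]
 [-1.    -0.002  0.   ]]
scene 546.6272188795728 274.49921417199823 206.82305443659644 [0.13401453 0.78648682 0.74388881] 
 [[-0.851 -0.303  0.429]
 [-0.525  0.465 -0.713]
 [ 0.016 -0.832 -0.555]]
top 478.2588830092278 272.8189422270589 211.72565007865296 [0.4668031  0.00950816 1.01973905] 
 [[-0.016 -0.983  0.184]
 [-1.     0.014 -0.012]
 [ 0.009 -0.184 -0.983]]
wrist 322.38061692396866 284.9910177996479 210.90349854879756 [ 0.321451   -0.54113108  0.38450824] 
 [[ 0.409 -0.875 -0.258]
 [-0.912 -0.393 -0.114]
 [-0.001  0.282 -0.959]]
0.014
scene cabinet [(array([256.1, 258.6]), 0.64)]
scene door [(array([269.5, 306.6]), 0.65)]
scene keeper_nominal [(array([336.9, 208.7]), 0.73)]
scene hook_entry [(array([222.5, 219.4]), 0.72), (array([344.5, 212.2]), 0.66)]
scene latch [(array([293.3, 202. ]), 0.83)]
scene lever_pivot [(array([297.4, 191.5]), 0.66), (array([293.3, 177.6]), 0.27)]
scene lever_pad [(array([293.2, 176.1]), 0.75)]
scene loop [(array([293.6
[... 218 characters left out ...]
ay([259. , 223.8]), 0.87)]
top door [(array([207.7, 271. ]), 0.93)]
top keeper_nominal [(array([288.8, 289.2]), 0.76)]
top hook_entry [(array([286.3, 301.6]), 0.71)]
top latch [(array([293. , 236.3]), 0.57), (array([287.4, 304.2]), 0.41)]
top lever_pivot [(array([290.4, 237.1]), 0.68)]
top lever_pad [(array([289.5, 231. ]), 0.58), (array([285.1, 301.8]), 0.44)]
top loop [(array([289.2, 232. ]), 0.7)]
top loop_bar [(array([297.3, 257.9]), 0.47)]
top loop_grip [(array([289.8, 247.2]), 0.65), (array([220.3, 190.4]), 0.62)]
top tape_roll [(array([217.6, 190.7]), 0.86), (array([292.1, 234.6]), 0.68)]
top amber_bottle [(array([335.9, 214.6]), 0.67)]
top vial_out [(array([338.7, 187.2]), 0.7)]
1.45
```

View pics/scene0.png

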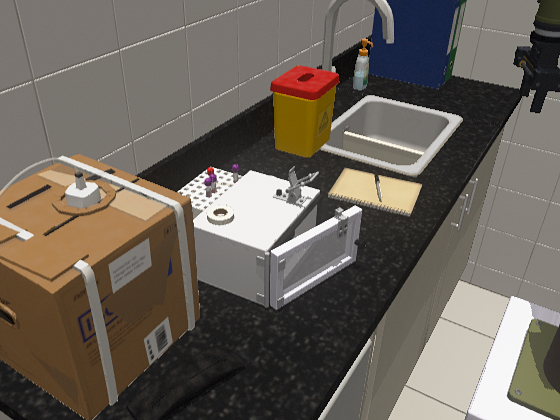

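View pics/top0.png

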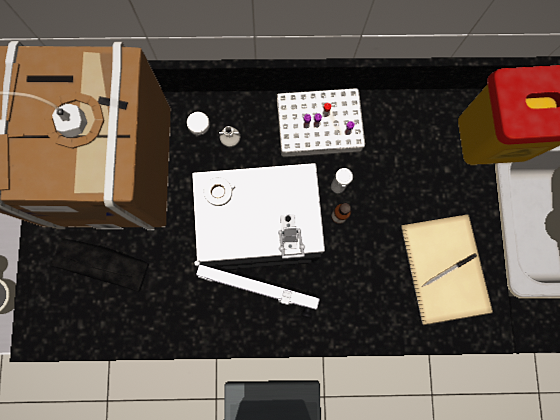

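```bash
python3 - <<'E'
from h import *
P=dict(keeper=((336.9,208.7),(288.8,289.2)),entry=((344.5,212.2),(286.3,301.6)),latch=((293.3,202),(293,236.3)),pivot=((297.4,191.5),(290.4,237.1)),pad=((293.2,176.1),(289.5,231)),bar=((317.4,176.3),(297.3,257.9)),grip=((305.1,180.8),(289.8,247.2)),door=((269.5,306.6),(207.7,271)),cab=((256.1,258.6),(259,223.8)),tape=((221,216.2),(217.6,190.7)))
for k,(a,b) in P.items():
    x,r=tri([ray('scene',a),ray('top',b)]); print(k,x.round(4),np.round(np.array(r)*1000,1))
print(atz('top',(335.9,214.6),0),atz('top',(338.7,187.2),0))
E
python3 -c "
import cv2
a=cv2.imread('pics/scene0.png')[140:260,240:400];b=cv2.imread('pics/top0.png')[190:340,210:370]
cv2.imwrite('pics/c0.png',cv2.hconcat([cv2.resize(a,(400,300),interpolation=2),cv2.resize(b,(400,300),interpolation=2)]))"
```

```text
keeper [ 0.4856 -0.0277  0.1568] [1.6 1.6]
entry [ 0.4653 -0.0221  0.1592] [0.2 0.2]
latch [ 0.5857 -0.0381  0.1306] [0.3 0.3]
pivot [ 0.5776 -0.0328  0.1621] [2.5 2.5]
pad [ 0.585  -0.0292  0.197 ] [1.1 1.1]
bar [ 0.5376 -0.0409  0.206 ] [0.8 0.8]
grip [ 0.5574 -0.029   0.1953] [0.6 0.6]
door [0.5316 0.1366 0.0072] [0.6 0.6]
cab [0.6319 0.0283 0.0061] [1.9 1.9]
tape [0.6695 0.1008 0.1449] [2.4 2.4]
[ 0.64894612 -0.13940867  0.        ] [ 0.7098888  -0.14800969  0.        ]
```

View pics/c0.png

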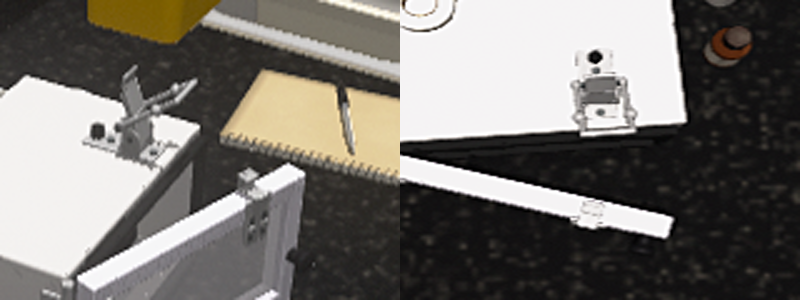

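The scene view shows the door ajar by about 0.25 rad. The latch on the cabinet top has its lever upright and its loop pointing forward and up. The top view shows the latch near (290,237) and the hook near (288,290). Next I'll measure the cabinet's yaw and the door's edge.

```bash
python3 - <<'E'
from h import *
for t,n in [('cabinet','top'),('door','top')]:
    r=silhouettes(t,n); m=r[0]['mask'].astype(np.uint8); print(t,r[0]['score'],r[0]['bbox'])
    c=max(cv2.findContours(m,0,2)[0],key=cv2.contourArea)
    b=cv2.boxPoints(cv2.minAreaRect(c)); 
    for p in b: print(p.round(1),atz(n,p,0.14).round(4))
for px in [(193,173),(316,164),(324,252),(197,262)]: print(px,atz('top',px,.14).round(4))
print('door front top edge',[atz('top',p,.14).round(4) for p in [(197,276),(317,308)]])
E
```

```text
cabinet 0.66 [190.2, 166.4, 131.3, 152.8]
[190.5 167.5] [0.7188 0.1542 0.14  ]
[319.1 161.5] [ 0.7275 -0.091   0.14  ]
[326.3 315.2] [ 0.4402 -0.0944  0.14  ]
[197.7 321.2] [0.4334 0.1368 0.14  ]Traceback (most recent call last):
  File "<stdin>", line 3, in <module>
IndexError: list index out of range
```

```bash
python3 -c "
import cv2
b=cv2.imread('pics/top0.png')[155:325,180:350]
cv2.imwrite('pics/c1.png',cv2.resize(b,(595,595),interpolation=2))"
```

```text
(no output)
```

View pics/c1.png

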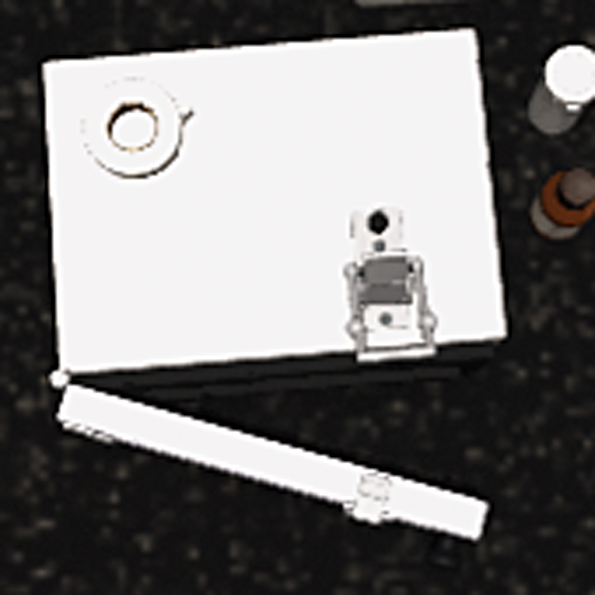

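```bash
python3 - <<'E'
from h import *
c=[atz('top',p,.14) for p in [(192.6,172.7),(315.4,163.6),(324.6,251.3),(197.1,262.1)]]
for x in c: print(x.round(4))
src=np.array([[.085,.118],[.085,-.118],[-.085,-.118],[-.085,.118]]); D=np.array(c)[:,:2]
s=src-src.mean(0); d=D-D.mean(0); U,S,V=np.linalg.svd(s.T@d); Rm=(U@V).T; yaw=np.arctan2(Rm[1,0],Rm[0,0])
print('yaw',yaw,'centre',D.mean(0),'resid mm',((D-(src@Rm.T+D.mean(0)))*1000).round(1).tolist())
C=D.mean(0)
f=lambda x,y:(C+Rm@np.array([x,y])).round(4)
print('hinge',f(-.09,.114),'latchline y at keeper x-0.106',f(-.106,-.055),'pivot x-.053',f(-.053,-.055))
dd=[atz('top',p,.14) for p in [(196.6,275.6),(316.6,309.3)]]; print('door front',dd)
v=dd[1]-dd[0]; print('door dir ang vs cabinet -y:',np.arctan2(-v[0],-v[1])+yaw, np.linalg.norm(v))
f_,cx,cy,o,M=cam('scene')
print('cabinet corners in scene',[proj('scene',[*p,.14]).round(1) for p in D])
E
```

```text
[0.7086 0.15   0.14  ]
[ 0.7234 -0.0838  0.14  ]
[ 0.5555 -0.0953  0.14  ]
[0.5392 0.1393 0.14  ]
yaw 0.06622827071315628 centre [0.63165086 0.02754084] resid mm [[-0.1, -0.9], [-0.9, 0.8], [0.8, 0.5], [0.1, -0.4]]
hinge [0.5343 0.1353] latchline y at keeper x-0.106 [ 0.5295 -0.0344] pivot x-.053 [ 0.5824 -0.0308]
door front [array([0.51461462, 0.13984354, 0.14      ]), array([ 0.45090845, -0.07712834,  0.14      ])]
door dir ang vs cabinet -y: 0.3518169108269967 0.2261310930899411
cabinet corners in scene [array([187.7, 224. ]), array([250. , 170.3]), array([319.8, 190. ]), array([266.3, 251.2])]
```

Emit:
apply_moves([
  [-1,-26,-32],
  [-1,-26,-32],
  [-1,-26,-32],
  [-1,-26,-32],
  [-1,-26,-32],
  [-1,-26,-32],
  [-1,-26,-32],
  [-1,-26,-32],
  [-1,-26,-32],
  [-1,-26,-32],
], yaw=[-0.12,-0.24,-0.36,-0.48,-0.6,-0.72,-0.84,-0.96,-1.08,-1.2], gripper=[0,0,0,0,0,0,0,0,0,0], force=20)

```text
clock: 2.38
tool_pos: [0.4422, -0.2, 0.2632]
eef_rot: [0.486, 0.514, -0.485, 0.514]
contact_force: [0.3, -1.3, -1.0]
opening: 0.268
```

```bash
cat >> h.py <<'E'
def to(P,ang=None):
    s,M=st(); d=M.T@(np.array(P)-s['tool_pos'])*100
    print('delta cm to',P,d.round(2))
    if ang is not None:
        a=np.arctan2(M[1,1],M[0,1]); y=-(ang-a); print('yaw',((y+np.pi)%(2*np.pi)-np.pi).round(3))
E
python3 - <<'E'
from h import *
s=get_state(); print(np.round(s['q'],3))
to([.41,.035,.25],.066)
E
```

```text
[ 0.673  0.531 -0.529  1.953  0.382  0.756 -0.021]
t 2.38 tcp [ 0.4422 -0.2     0.2632] F [ 0.3 -1.3 -1. ] open 0.268
axes x,y,z cols
 [[ 0.001  0.998  0.057]
 [-0.     0.057 -0.998]
 [-1.     0.001  0.   ]]
delta cm to [0.41, 0.035, 0.25] [  1.31  -1.88 -23.65]
yaw -0.009
```

Now to the front of the door, then down.

Emit:
apply_moves([
  [0,-1.9,-23.6],
  [0,-1.9,-23.6],
  [0,-1.9,-23.6],
  [0,-1.9,-23.6],
  [0,-1.9,-23.6],
  [0,-1.9,-23.6],
  [0,-1.9,-23.6],
  [6,-1.9,-23.6],
  [12.7,-1.9,-23.6],
  [12.7,-1.9,-23.6],
], yaw=[0,0,0,0,0,0,0,0,0,0], gripper=[0,0,0,0,0,0,0,0,0,0])

```text
clock: 3.22
tool_pos: [0.411, 0.0344, 0.1375]
eef_rot: [0.487, 0.513, -0.484, 0.515]
contact_force: [2.5, -0.2, -0.5]
opening: 0.005
```

```bash
python3 - <<'E'
from h import *
to([.48,.035,.136],.066)
save('scene','s1.png')
E
```

```text
t 3.22 tcp [0.411  0.0344 0.1375] F [ 2.5 -0.2 -0.5] open 0.005
axes x,y,z cols
 [[ 0.004  0.998  0.056]
 [ 0.001  0.056 -0.998]
 [-1.     0.004 -0.001]]
delta cm to [0.48, 0.035, 0.136] [0.18 6.89 0.33]
yaw -0.01
```

View pics/s1.png

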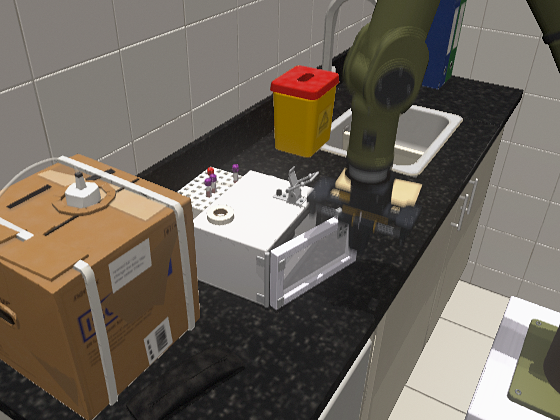

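Emit:
apply_moves([
  [0,1.5,0],
  [0,3,0],
  [0,4,0],
  [0,4.8,0],
  [0,5.5,0],
  [0,6,0.1],
  [0,6.5,0.1],
  [0,7,0.1],
  [0,7.4,0.2],
  [0,7.8,0.2],
], yaw=[0,0,0,0,0,0,0,0,0,0], gripper=[0,0,0,0,0,0,0,0,0,0])

```text
clock: 4.1
tool_pos: [0.485, 0.0356, 0.1288]
eef_rot: [0.482, 0.516, -0.489, 0.512]
contact_force: [-0.7, -0.6, 0.7]
opening: 0.006
```

```bash
python3 - <<'E'
from h import *
st()
im=save('top','t2.png'); cv2.imwrite('pics/t2c.png',cv2.resize(im[150:330,170:380,::-1],None,fx=2.8,fy=2.8,interpolation=2))
E
```

```text
t 4.1 tcp [0.485  0.0356 0.1288] F [-0.7 -0.6  0.7] open 0.006
axes x,y,z cols
 [[-0.012  0.998  0.056]
 [-0.003  0.056 -0.998]
 [-1.    -0.012  0.002]]
```

View pics/t2c.png

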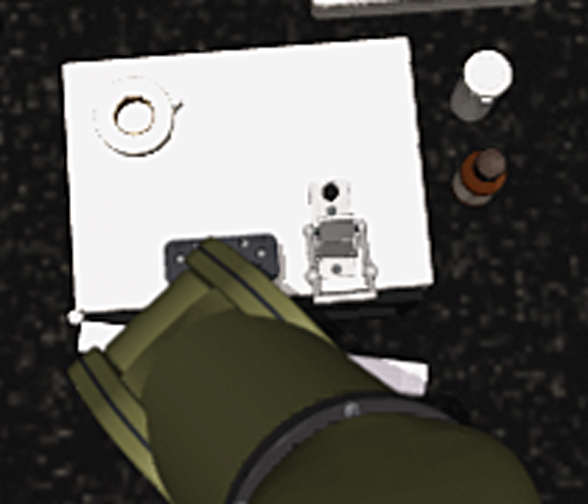

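The gripper body clears the loop by about 18 crop pixels, and the door is still slightly open. I'll keep pushing.

Emit:
apply_moves([
  [-0.7,0.2,0],
  [-0.7,0.4,0],
  [-0.7,0.6,0],
  [-0.7,0.8,0],
  [-0.7,0.8,0],
], yaw=[0,0,0,0,0], gripper=[0,0,0,0,0])

```text
clock: 4.57
tool_pos: [0.4948, 0.0366, 0.1358]
eef_rot: [0.483, 0.516, -0.488, 0.512]
contact_force: [-0.2, -0.4, -0.9]
opening: 0.004
```

```bash
python3 - <<'E'
from h import *
st()
im=save('top','t3.png'); cv2.imwrite('pics/t3c.png',cv2.resize(im[150:330,170:380,::-1],None,fx=2.8,fy=2.8,interpolation=2))
E
```

```text
t 4.57 tcp [0.4948 0.0366 0.1358] F [-0.2 -0.4 -0.9] open 0.004
axes x,y,z cols
 [[-0.009  0.998  0.056]
 [-0.002  0.056 -0.998]
 [-1.    -0.009  0.001]]
```

View pics/t3c.png

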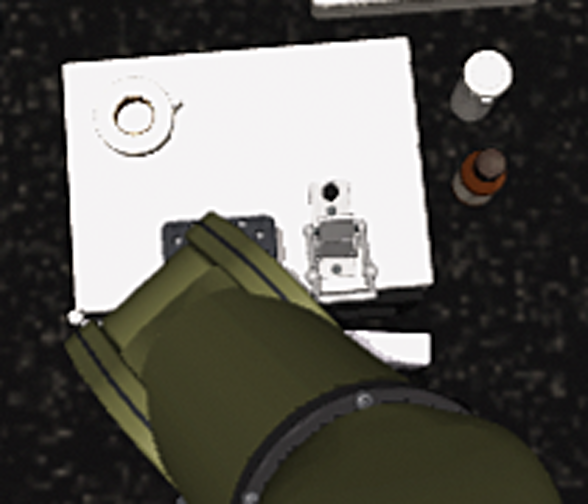

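Emit:
apply_moves([
  [0,0.2,0],
  [0,0.4,0],
  [0,0.5,0],
], yaw=[0,0,0], gripper=[0,0,0])

```text
clock: 4.87
tool_pos: [0.4998, 0.0368, 0.1356]
eef_rot: [0.483, 0.516, -0.489, 0.512]
contact_force: [0.0, -0.8, -0.2]
opening: 0.002
```

Emit:
apply_moves([
  [0,0.1,0],
  [0,0.1,0],
], yaw=[0,0], gripper=[0,0])

```text
clock: 5.03
tool_pos: [0.5012, 0.037, 0.1355]
eef_rot: [0.483, 0.516, -0.488, 0.512]
contact_force: [-0.6, 0.3, -1.3]
opening: 0.001
```

Emit:
apply_moves([
  [0,0.1,0],
  [0,0.1,0],
], yaw=[0,0], gripper=[0,0])

```text
clock: 5.2
tool_pos: [0.5025, 0.0371, 0.1355]
eef_rot: [0.483, 0.516, -0.488, 0.512]
contact_force: [0.0, 0.1, -0.3]
opening: 0.003
```

```bash
python3 - <<'E'
from h import *
st()
im=save('top','t4.png'); cv2.imwrite('pics/t4c.png',cv2.resize(im[150:330,170:380,::-1],None,fx=2.8,fy=2.8,interpolation=2))
E
```

```text
t 5.2 tcp [0.5025 0.0371 0.1355] F [ 0.   0.1 -0.3] open 0.003
axes x,y,z cols
 [[-0.009  0.998  0.056]
 [-0.001  0.056 -0.998]
 [-1.    -0.009  0.001]]
```

View pics/t4c.png

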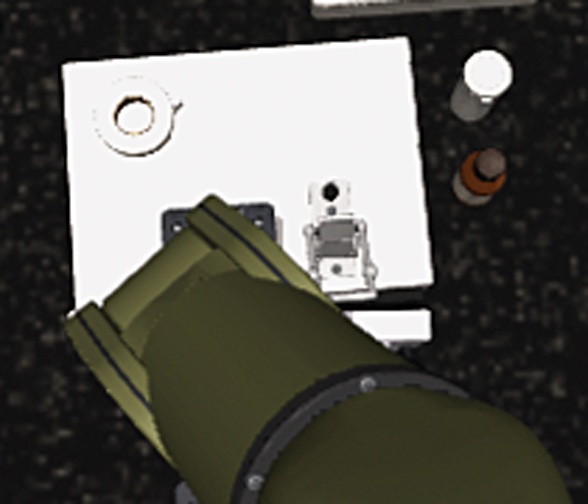

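Emit:
apply_moves([
  [0,0.1,0],
  [0,0.1,0],
], yaw=[0,0], gripper=[0,0])

```text
clock: 5.42
tool_pos: [0.5036, 0.0372, 0.1355]
eef_rot: [0.483, 0.516, -0.488, 0.512]
contact_force: [-0.2, -1.1, 0.1]
opening: 0.005
```

Emit:
apply_moves([
  [0,0.1,0],
  [0,0.1,0],
], yaw=[0,0], gripper=[0,0])

```text
clock: 5.58
tool_pos: [0.5044, 0.0371, 0.1355]
eef_rot: [0.483, 0.516, -0.488, 0.512]
contact_force: [-0.7, -1.2, 0.1]
opening: 0.002
```

```bash
python3 - <<'E'
from h import *
st()
im=save('top','t5.png'); cv2.imwrite('pics/t5c.png',cv2.resize(im[220:290,260:350,::-1],None,fx=6,fy=6,interpolation=2))
E
```

```text
t 5.58 tcp [0.5044 0.0371 0.1355] F [-0.7 -1.2  0.1] open 0.002
axes x,y,z cols
 [[-0.009  0.998  0.056]
 [-0.002  0.056 -0.998]
 [-1.    -0.009  0.001]]
```

View pics/t5c.png

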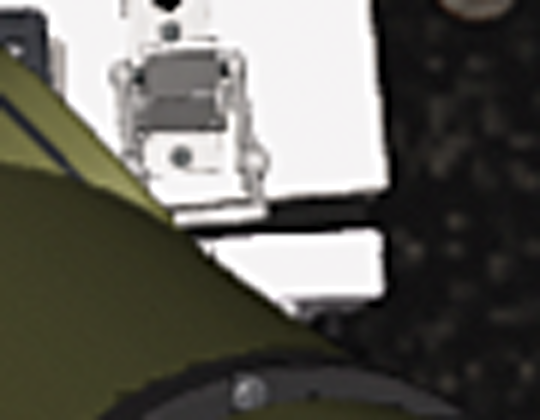

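Emit:
apply_moves([
  [0,0.1,0],
  [0,0.1,0],
], yaw=[0,0], gripper=[0,0])

```text
clock: 5.8
tool_pos: [0.5045, 0.0371, 0.1354]
eef_rot: [0.483, 0.516, -0.489, 0.512]
contact_force: [-4.2, -0.6, 2.1]
opening: 0.007
```

Emit:
apply_moves([
  [0,0.1,0],
  [0,0.1,0],
], yaw=[0,0], gripper=[0,0])

```text
clock: 5.97
tool_pos: [0.5046, 0.0371, 0.1354]
eef_rot: [0.482, 0.516, -0.489, 0.511]
contact_force: [-5.7, -0.7, 4.3]
opening: 0.006
```

The gasket contact shows as 4–6 N. I'll back off and lift clear.

Emit:
apply_moves([
  [0,-2,0],
  [0,-6,0],
  [-8,-8,0],
  [-16,-8,4],
  [-16,-8,8],
  [-16,-8,12],
  [-16,-8,16],
  [-16,-8,20],
  [-16,-8,24],
  [-16,-8,24],
], yaw=[0,0,0,0.12,0.24,0.36,0.48,0.6,0.72,0.84], gripper=[0,0,0,0,60,60,60,60,60,60])

```text
clock: 6.8
tool_pos: [0.4414, -0.2085, 0.2981]
eef_rot: [-0.651, -0.269, 0.657, -0.27]
contact_force: [0.5, -0.5, -0.6]
opening: 0.431
```

```bash
python3 - <<'E'
from h import *
st()
for n in ['scene','top']:
    im=save(n,n+'6.png')
    for t in ['keeper_nominal','hook_entry','lever_pivot','lever_pad','loop','loop_bar','loop_grip']:
        r=spot_point(t,n); print(n,t,[(np.round(x['pixel'],1).tolist(),round(x['score'],2)) for x in r[:2]])
a=cv2.imread('pics/scene6.png')[150:230,260:367];b=cv2.imread('pics/top6.png')[210:290,240:347]
cv2.imwrite('pics/c6.png',cv2.vconcat([cv2.resize(a,None,fx=4,fy=3.7,interpolation=2),cv2.resize(b,None,fx=4,fy=3.7,interpolation=2)]))
E
```

```text
t 6.8 tcp [ 0.4414 -0.2085  0.2981] F [ 0.5 -0.5 -0.6] open 0.431
axes x,y,z cols
 [[-0.008  0.704 -0.71 ]
 [-0.004 -0.71  -0.704]
 [-1.    -0.003  0.008]]
scene keeper_nominal [([315.2, 200.5], 0.69)]
scene hook_entry [([322.9, 204.6], 0.77)]
scene lever_pivot [([300.3, 189.9], 0.96), ([297.1, 199.6], 0.68)]
scene lever_pad []
scene loop [([291.7, 182.5], 0.66)]
scene loop_bar [([313.5, 176.7], 0.71), ([273.3, 306.2], 0.19)]
scene loop_grip [([304.5, 180.5], 0.64)]
top keeper_nominal [([291.7, 264.2], 0.78), ([334.2, 216.6], 0.56)]
top hook_entry [([292.5, 269.5], 0.86)]
top lever_pivot [([289.6, 235.3], 0.97)]
top lever_pad [([288.1, 229.9], 0.82)]
top loop [([293.2, 231.4], 0.78)]
top loop_bar [([290.0, 235.4], 0.71), ([297.3, 255.3], 0.52)]
top loop_grip [([287.8, 247.0], 0.46)]
```

View pics/c6.png

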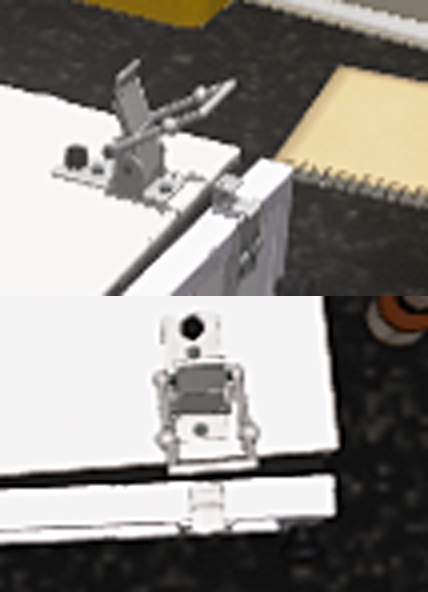

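```bash
python3 - <<'E'
from h import *
yaw=.066;C=np.array([.6317,.0275])
Rm=np.array([[np.cos(yaw),-np.sin(yaw)],[np.sin(yaw),np.cos(yaw)]])
def cab(X): return np.r_[Rm.T@(X[:2]-C),X[2]].round(4)
for k,a,b in [('keeper',(315.2,200.5),(291.7,264.2)),('entry',(322.9,204.6),(292.5,269.5)),('pivot',(300.3,189.9),(289.6,235.3)),('pin',(291.7,182.5),(293.2,231.4)),('bar',(313.5,176.7),(297.3,255.3)),('barman',(314.75,175.9),(293.5,255.6)),('grip',(304.5,180.5),(287.8,247)),('gripman',(305.5,178.9),(291.75,247.6))]:
    x,r=tri([ray('scene',a),ray('top',b)]); print(k,x.round(4),'cab',cab(x),np.round(np.array(r)*1000,1))
# door front edge at top z .14 : crop
for p in [(190,528),(334,515),(0,544),(60,539)]:
    q=(240+p[0]/4,210+(p[1]-296)/3.7); x=atz('top',q,.14); print('doorfront',x.round(4),cab(x))
for p in [(0,490),(334,476),]:
    q=(240+p[0]/4,210+(p[1]-296)/3.7); x=atz('top',q,.14); print('doorback',x.round(4),cab(x))
E
```

```text
keeper [ 0.5326 -0.0328  0.1559] cab [-0.1029 -0.0536  0.1559] [1.2 1.2]
entry [ 0.5203 -0.0357  0.1495] cab [-0.1153 -0.0557  0.1495] [2.2 2.2]
pivot [ 0.5762 -0.0329  0.1672] cab [-0.0594 -0.0566  0.1672] [6.9 6.9]
pin [ 0.589  -0.0358  0.1772] cab [-0.0467 -0.0603  0.1772] [1.1 1.1]
bar [ 0.5438 -0.0405  0.2031] cab [-0.0922 -0.0621  0.2031] [0.9 0.9]
barman [ 0.5408 -0.0346  0.2091] cab [-0.0948 -0.0559  0.2091] [1.3 1.3]
grip [ 0.5573 -0.0255  0.1978] cab [-0.0778 -0.048   0.1978] [0.8 0.8]
gripman [ 0.5572 -0.0318  0.1981] cab [-0.0783 -0.0543  0.1981] [0.4 0.4]
doorfront [ 0.5173 -0.026   0.14  ] [-0.1177 -0.0459  0.14  ]
doorfront [ 0.5227 -0.0921  0.14  ] [-0.1167 -0.1122  0.14  ]
doorfront [0.5108 0.0608 0.14  ] [-0.1184  0.0412  0.14  ]
doorfront [0.5128 0.0334 0.14  ] [-0.1182  0.0137  0.14  ]
doorback [0.5374 0.0607 0.14  ] [-0.0919  0.0393  0.14  ]
doorback [ 0.542  -0.0928  0.14  ] [-0.0975 -0.1141  0.14  ]
```

```bash
python3 - <<'E'
from h import *
to([.557,-.0325,.275],-np.pi/2+.066)
E
```

```text
t 7.6 tcp [ 0.4402 -0.2057  0.2968] F [-0.6  0.6 -0.7] open 0.601
axes x,y,z cols
 [[-0.012  0.709 -0.706]
 [-0.003 -0.706 -0.709]
 [-1.    -0.007  0.011]]
delta cm to [0.557, -0.0325, 0.275] [  1.99  -3.93 -20.54]
yaw 0.721
```

Emit:
apply_moves([
  [0,-3.9,-4],
  [0,-3.9,-8],
  [0,-3.9,-12],
  [0,-3.9,-16],
  [0,-3.9,-20.5],
  [1,-3.9,-20.5],
  [2,-3.9,-20.5],
  [2,-3.9,-20.5],
  [2,-3.9,-20.5],
], yaw=[0.12,0.24,0.36,0.48,0.6,0.72,0.72,0.72,0.72], gripper=[70,70,70,70,70,70,70,70,70])

```text
clock: 8.35
tool_pos: [0.5552, -0.0349, 0.274]
eef_rot: [-0.701, -0.023, 0.712, -0.025]
contact_force: [-0.3, -0.4, -0.9]
opening: 0.699
```

```bash
python3 - <<'E'
from h import *
to([.557,-.0325,.202],-np.pi/2+.066)
save('wrist','w7.png')
for t in ['loop_grip','loop_bar','hook_entry','keeper_nominal','lever_pivot']:
    r=spot_point(t,'wrist'); print(t,[(np.round(x['pixel'],1).tolist(),round(x['score'],2)) for x in r[:2]])
for P in [[.557,-.0325,.197],[.5408,-.0346,.209]]: print(proj('wrist',P))
E
```

```text
t 8.35 tcp [ 0.5552 -0.0349  0.274 ] F [-0.3 -0.4 -0.9] open 0.699
axes x,y,z cols
 [[-0.016  0.068 -0.998]
 [-0.004 -0.998 -0.068]
 [-1.     0.003  0.016]]
delta cm to [0.557, -0.0325, 0.202] [ 7.2  -0.25 -0.32]
yaw 0.002
loop_grip []
loop_bar [([281.0, 248.4], 0.6)]
hook_entry [([280.6, 250.5], 0.8)]
keeper_nominal [([279.1, 231.4], 0.62)]
lever_pivot [([280.5, 176.4], 0.56)]
[281.60740862 223.88220182]
[283.04084653 252.84346856]
```

View pics/w7.png

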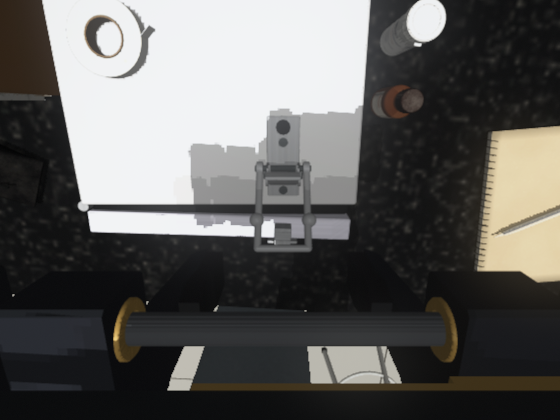

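Beads in the wrist view are at (256,219) and (309,219), with the bar at row 248. I'll fit the linkage model to all three views.

```bash
python3 - <<'E'
from h import *
from scipy.optimize import least_squares
yaw=.066;C=np.array([.6317,.0275])
Rm=np.array([[np.cos(yaw),-np.sin(yaw)],[np.sin(yaw),np.cos(yaw)]])
def w(x,y,z): return np.r_[C+Rm@[x,y],z]
def pts(p):
    px,y,t,ph=p[:4]; pin=np.array([px+.014*np.cos(t-.3),.158+.014*np.sin(t-.3)])
    d=np.array([-np.cos(ph),np.sin(ph)]); b=pin+.04*d; e=pin+.06*d
    return w(b[0],y,b[1]),w(e[0],y,e[1])
obs=[('wrist',(282.5,219),(282.5,247.5)),('scene',(305.5,178.9),(314.75,175.9)),('top',(291.75,247.6),(293.5,255.6))]
f={n:cam(n)[0] for n in ['wrist','scene','top']}
def res(p):
    b,e=pts(p); r=[]
    for i,(n,ob,oe) in enumerate(obs):
        off=np.array([p[4+2*i],p[5+2*i]]) # calib px
        r+=list(proj(n,b)+off-ob)+list(proj(n,e)+off-oe)+list(off/2.)
    return r+[(p[0]+.055)/.001,(p[1]+.055)/.0015]
s=least_squares(res,[-.055,-.055,1.4,.7]+[0]*6,x_scale=[.01,.01,.1,.1]+[1]*6)
print(s.x.round(4),s.cost); b,e=pts(s.x); print('bead',b.round(4),'bar',e.round(4)); print(np.round(s.fun,1))
E
```

```text
[-0.0549 -0.0554  1.1414  0.6655  0.1895 -0.6688  0.9344 -1.4042 -0.0825
  0.3973] 1.4409198208878664
bead [ 0.5585 -0.0329  0.1931] bar [ 0.5428 -0.0339  0.2055]
[ 0.   0.4 -0.1 -0.2  0.1 -0.3  0.7  0.4 -0.9 -0.   0.5 -0.7  0.3 -0.2
 -0.3  0.1 -0.   0.2  0.1 -0.3]
```

Emit:
apply_moves([
  [2,-0.2,-0.5],
  [4,-0.2,-0.5],
  [5.5,-0.2,-0.5],
  [6.5,-0.2,-0.5],
  [7.2,-0.2,-0.5],
  [7.6,-0.2,-0.5],
  [7.6,-0.2,-0.5],
], yaw=[0,0,0,0,0,0,0], gripper=[70,70,70,70,70,70,70], force=8)

```text
clock: 9.23
tool_pos: [0.5606, -0.032, 0.1991]
eef_rot: [-0.702, -0.023, 0.711, -0.024]
contact_force: [0.1, 0.2, 0.6]
opening: 0.699
```

```bash
python3 - <<'E'
from h import *
to([.5585,-.0329,.198],-np.pi/2+.066)
save('wrist','w8.png'); im=save('scene','s8.png'); cv2.imwrite('pics/s8c.png',cv2.resize(im[120:240,240:400,::-1],None,fx=4,fy=4,interpolation=2))
E
```

```text
t 9.23 tcp [ 0.5606 -0.032   0.1991] F [0.1 0.2 0.6] open 0.699
axes x,y,z cols
 [[-0.012  0.066 -0.998]
 [-0.003 -0.998 -0.066]
 [-1.     0.002  0.012]]
delta cm to [0.5585, -0.0329, 0.198] [0.11 0.07 0.22]
yaw 0.0
```

View pics/w8.png

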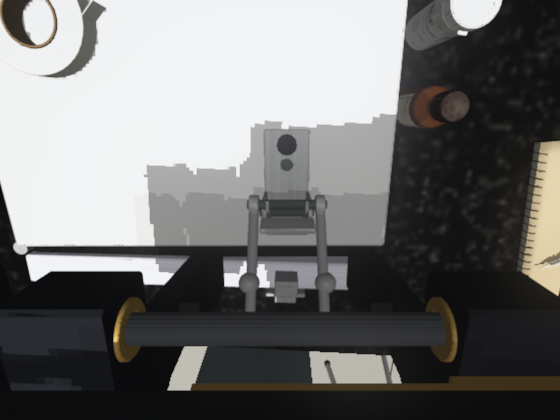

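View pics/s8c.png

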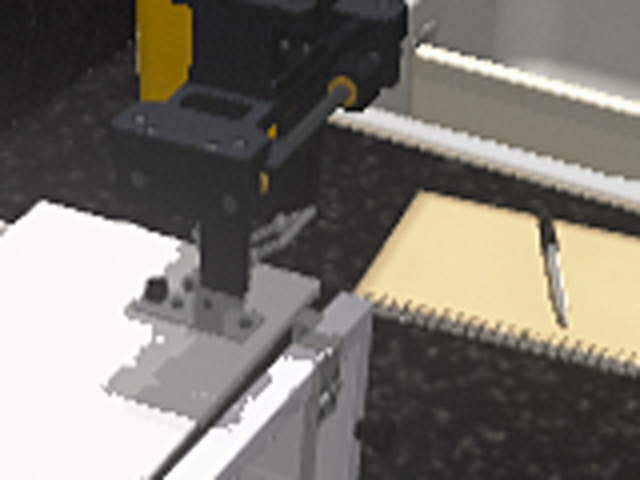

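```bash
python3 - <<'E'
from h import *
f,cx,cy,o,M=cam('wrist'); s=get_state()
print(o,s['tool_pos'])
for z in [.1525]:
    print(o+M@np.array([(287-cx)/f*z,(283-cy)/f*z,z]))
print(proj('wrist',[.5585,-.0329,.193]), proj('wrist',[.5600,-.0329,.191]))
print(atz('wrist',(287,283),.193),atz('wrist',(287,283),.191))
E
```

```text
[ 0.63509521 -0.02743163  0.3315681 ] [ 0.56124118 -0.03195797  0.19996339]
[ 0.55812684 -0.03380429  0.1957169 ]
[285.13280196 279.33733862] [285.33121877 274.53734206]
[ 0.55658754 -0.03393174  0.193     ] [ 0.55545441 -0.03402556  0.191     ]
```

Emit:
apply_moves([
  [0.1,0.15,0.3],
  [0.1,0.15,0.3],
  [0.1,0.15,0.3],
  [0.1,0.15,0.3],
  [0.1,0.15,0.3],
  [0.1,0.15,0.3],
  [0.1,0.15,0.3],
  [0.1,0.15,0.3],
], yaw=[0,0,0,0,0,0,0,0], gripper=[70,70,45,45,45,45,45,45], force=8)

```text
clock: 10.0
tool_pos: [0.5582, -0.0332, 0.199]
eef_rot: [-0.703, -0.023, 0.711, -0.024]
contact_force: [-1.0, 1.9, 0.8]
opening: 0.506
```

```bash
python3 - <<'E'
from h import *
st()
save('wrist','w9.png')
f,cx,cy,o,M=cam('wrist')
E
```

```text
t 10.0 tcp [ 0.5582 -0.0332  0.199 ] F [-1.   1.9  0.8] open 0.506
axes x,y,z cols
 [[-0.011  0.067 -0.998]
 [-0.002 -0.998 -0.067]
 [-1.     0.002  0.011]]
```

View pics/w9.png

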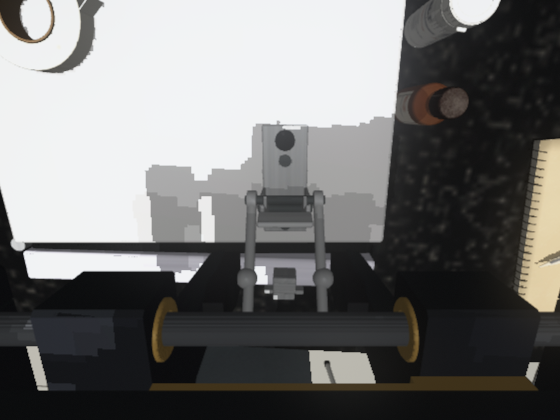

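```bash
cat >> h.py <<'E'
yaw=.066;C=np.array([.6317,.0275]);PX=-.055
Rm=np.array([[np.cos(yaw),-np.sin(yaw)],[np.sin(yaw),np.cos(yaw)]])
def w(x,y,z): return np.r_[C+Rm@[x,y],z]
def cab(X): return np.r_[Rm.T@(np.array(X)[:2]-C),X[2]]
def bead_for_bar(u,v): # mm, u ahead(+), v up rel pivot, elbow up
    d=np.hypot(u,v); a=np.arccos((14**2+d*d-3600)/(28*d)); th=np.arctan2(v,u)+a
    pin=14*np.array([np.cos(th),np.sin(th)]); b=pin+(np.array([u,v])-pin)*2/3
    return b, np.pi-th+.3   # bead(u,v), lever angle
def bar_for_bead(u,v):
    d=np.hypot(u,v); a=np.arccos(np.clip((14**2+d*d-1600)/(28*d),-1,1)); th=np.arctan2(v,u)+a
    pin=14*np.array([np.cos(th),np.sin(th)]); return pin+(np.array([u,v])-pin)*1.5, np.pi-th+.3
E
python3 - <<'E'
from h import *
s,M=st()
for bw in [(.5575,-.0335,.1935),(.5585,-.0335,.193)]:
    c=cab(bw); print('bead rel',(PX-c[0])*1000,(c[2]-.158)*1000, bar_for_bead((PX-c[0])*1000,(c[2]-.158)*1000))
c=cab((.5575,-.0335,.1935)); u0,v0=(PX-c[0])*1000,(c[2]-.158)*1000
for u,v in [(45,45),(50,40),(55,34),(60,29),(62.5,24),(62.5,20),(62.5,15),(62.5,10),(62.5,6),(62.5,2),(62.5,-2),(62.5,-6),(62.5,-10),(56,-10),(50,-10),(50,-2),(50,6)]:
    b,t=bead_for_bar(u,v)
    d=w(PX-b[0]/1000,-.055,.158+b[1]/1000)-w(PX-u0/1000,-.055,.158+v0/1000)
    print((u,v),'bead',b.round(1),'lever',round(t,2),'delta tool cm',(M.T@d*100).round(2))
E
```

```text
t 10.05 tcp [ 0.5582 -0.0332  0.1989] F [-1.1  0.9  0.7] open 0.504
axes x,y,z cols
 [[-0.011  0.067 -0.998]
 [-0.002 -0.998 -0.067]
 [-1.     0.002  0.011]]
bead rel 23.06152881557793 35.50000000000001 (array([38.89035377, 47.72490493]), np.float64(1.2096669627633239))
bead rel 22.063706025078712 35.0 (array([37.81246316, 47.32788095]), np.float64(1.1313980360422942))
(45, 45) bead [28.1 34.3] lever 1.46 delta tool cm [ 0.13 -0.    0.5 ]
(50, 40) bead [32.1 31.2] lever 1.59 delta tool cm [ 0.44 -0.    0.9 ]
(55, 34) bead [36.2 27.3] lever 1.76 delta tool cm [ 0.83 -0.    1.3 ]
(60, 29) bead [40.6 24. ] lever 2.01 delta tool cm [ 1.17 -0.    1.75]
(62.5, 24) bead [42.8 20.5] lever 2.12 delta tool cm [ 1.52 -0.    1.96]
(62.5, 20) bead [42.6 17.9] lever 2.07 delta tool cm [ 1.78 -0.    1.94]
(62.5, 15) bead [42.5 14.6] lever 2.05 delta tool cm [ 2.11 -0.    1.92]
(62.5, 10) bead [42.5 11.3] lever 2.06 delta tool cm [ 2.45 -0.01  1.92]
(62.5, 6) bead [42.7  8.6] lever 2.09 delta tool cm [ 2.72 -0.01  1.93]
(62.5, 2) bead [42.9  5.8] lever 2.13 delta tool cm [ 2.99 -0.01  1.95]
(62.5, -2) bead [43.2  3.1] lever 2.2 delta tool cm [ 3.26 -0.01  1.97]
(62.5, -6) bead [43.5  0.3] lever 2.28 delta tool cm [ 3.54 -0.01  2.01]
(62.5, -10) bead [43.9 -2.6] lever 2.38 delta tool cm [ 3.83 -0.01  2.04]
(56, -10) bead [37.7 -2. ] lever 1.94 delta tool cm [ 3.77 -0.01  1.42]
(50, -10) bead [31.5 -2.4] lever 1.47 delta tool cm [ 3.8  -0.01  0.8 ]
(50, -2) bead [30.5  2.4] lever 1.21 delta tool cm [ 3.32 -0.01  0.71]
(50, 6) bead [30.   7.3] lever 1.09 delta tool cm [ 2.83 -0.    0.67]
```

Emit:
apply_moves([
  [0.1,0,0.25],
  [0.13,0,0.5],
  [0.3,0,0.7],
  [0.44,0,0.9],
  [0.65,0,1.1],
  [0.83,0,1.3],
  [1.0,0,1.5],
  [1.17,0,1.75],
  [1.4,0,1.95],
  [1.5,0,1.95],
], yaw=[0,0,0,0,0,0,0,0,0,0], gripper=[40,40,40,40,40,40,40,40,40,40], force=12)

```text
clock: 10.88
tool_pos: [0.5376, -0.0346, 0.1838]
eef_rot: [-0.702, -0.023, 0.711, -0.024]
contact_force: [-0.8, 1.4, 0.1]
opening: 0.499
```

```bash
python3 - <<'E'
from h import *
s,M=st(); print(cab(s['tool_pos']))
save('wrist','w10.png'); im=save('scene','s10.png'); cv2.imwrite('pics/s10c.png',cv2.resize(im[140:230,260:380,::-1],None,fx=5,fy=5,interpolation=2))
E
```

```text
t 10.88 tcp [ 0.5376 -0.0346  0.1838] F [-0.8  1.4  0.1] open 0.499
axes x,y,z cols
 [[-0.013  0.067 -0.998]
 [-0.002 -0.998 -0.067]
 [-1.     0.001  0.013]]
[-0.09800687 -0.05577875  0.18377483]
```

View pics/w10.png

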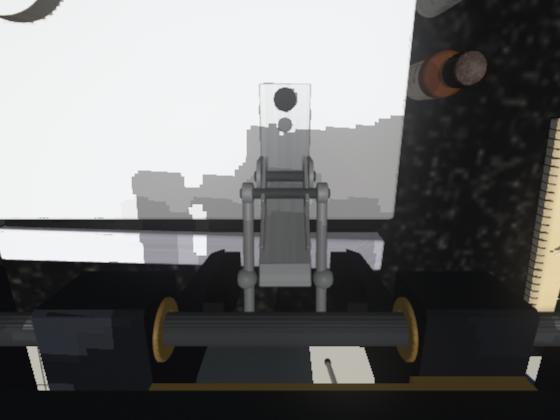

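View pics/s10c.png

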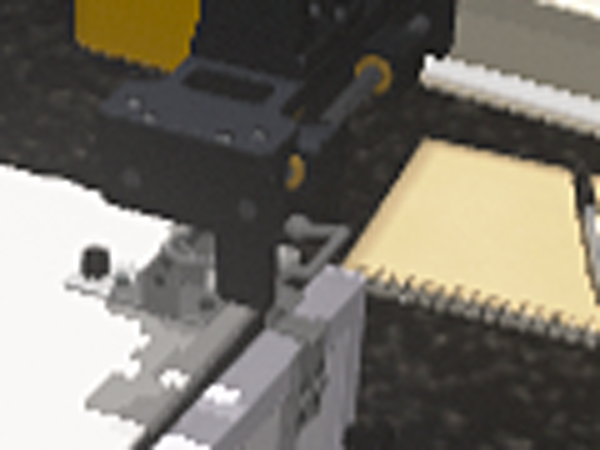

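```bash
python3 - <<'E'
from h import *
for u in (60,62.5,65):
  for v in (22,24,26):
    e=[ (proj('scene',w(PX-u/1000,-.055+s,.158+v/1000))-[260,140])*5 for s in (-.017,0,.017)]
    print(u,v,np.round(e,0).tolist())
# keeper/entry predicted vs net in scene (315.2,200.5),(322.9,204.6)
for u in (50,62.5): print(u,proj('scene',w(PX-u/1000,-.055,.158)), proj('top',w(PX-u/1000,-.055,.158)))
r=spot_point('loop_bar','scene'); print(r[:2]); r=spot_point('loop_grip','wrist'); print(r[:1])
E
```

```text
60 22 [[330.0, 238.0], [312.0, 258.0], [295.0, 278.0]]
60 24 [[330.0, 233.0], [313.0, 253.0], [295.0, 274.0]]
60 26 [[331.0, 229.0], [313.0, 249.0], [295.0, 269.0]]
62.5 22 [[336.0, 239.0], [318.0, 259.0], [301.0, 280.0]]
62.5 24 [[336.0, 235.0], [319.0, 255.0], [301.0, 275.0]]
62.5 26 [[336.0, 231.0], [319.0, 251.0], [301.0, 271.0]]
65 22 [[342.0, 241.0], [324.0, 261.0], [307.0, 281.0]]
65 24 [[342.0, 237.0], [325.0, 257.0], [307.0, 277.0]]
65 26 [[342.0, 232.0], [325.0, 252.0], [307.0, 273.0]]
50 [317.12187867 199.63130938] [292.33480907 264.62649818]
62.5 [322.92461593 201.32458904] [292.95757256 271.60241622]
[{'pixel': [328.1, 189.4], 'score': 0.5}]
[]
```

Emit:
apply_moves([
  [0.1,0,-0.1],
  [0.25,0,-0.18],
  [0.4,0,-0.18],
  [0.5,0,-0.18],
], yaw=[0,0,0,0], gripper=[40,40,40,40])

```text
clock: 11.42
tool_pos: [0.5393, -0.0345, 0.1787]
eef_rot: [-0.702, -0.023, 0.711, -0.024]
contact_force: [-1.9, 0.8, 0.4]
opening: 0.498
```

Emit:
apply_moves([
  [0.1,0,0],
  [0.2,0,0],
  [0.2,0,0],
], yaw=[0,0,0], gripper=[40,40,40])

```text
clock: 11.67
tool_pos: [0.5393, -0.0345, 0.1764]
eef_rot: [-0.702, -0.023, 0.711, -0.024]
contact_force: [-1.0, 2.1, 0.2]
opening: 0.503
```

Emit:
apply_moves([
  [0.1,0,0],
  [0.2,0,0],
  [0.2,0,0],
], yaw=[0,0,0], gripper=[40,40,40])

```text
clock: 11.92
tool_pos: [0.5395, -0.0345, 0.1743]
eef_rot: [-0.702, -0.023, 0.711, -0.024]
contact_force: [-1.8, 0.9, -0.1]
opening: 0.502
```

Emit:
apply_moves([
  [0.1,0,0],
  [0.15,0,0],
  [0.15,0,0],
], yaw=[0,0,0], gripper=[40,40,40])

```text
clock: 12.17
tool_pos: [0.5397, -0.0345, 0.1728]
eef_rot: [-0.702, -0.023, 0.711, -0.024]
contact_force: [-1.1, 1.3, -0.4]
opening: 0.502
```

Emit:
apply_moves([
  [0.1,0,0],
  [0.1,0,0],
], yaw=[0,0], gripper=[40,40])

```text
clock: 12.33
tool_pos: [0.5398, -0.0344, 0.1717]
eef_rot: [-0.702, -0.023, 0.711, -0.024]
contact_force: [-0.4, 1.6, 0.5]
opening: 0.502
```

Emit:
apply_moves([
  [0.1,0,0],
  [0.1,0,0],
], yaw=[0,0], gripper=[40,40])

```text
clock: 12.5
tool_pos: [0.5399, -0.0344, 0.1706]
eef_rot: [-0.702, -0.023, 0.711, -0.024]
contact_force: [0.3, 1.7, -0.5]
opening: 0.5
```

Emit:
apply_moves([
  [0.1,0,0],
  [0.1,0,0],
], yaw=[0,0], gripper=[40,40])

```text
clock: 12.67
tool_pos: [0.5401, -0.0345, 0.1695]
eef_rot: [-0.703, -0.023, 0.711, -0.024]
contact_force: [-1.3, 1.5, 0.0]
opening: 0.507
```

Emit:
apply_moves([
  [0.1,0,0.05],
  [0.1,0,0.05],
], yaw=[0,0], gripper=[40,40])

```text
clock: 12.83
tool_pos: [0.5399, -0.0344, 0.1684]
eef_rot: [-0.703, -0.023, 0.711, -0.024]
contact_force: [-0.1, 1.5, -0.3]
opening: 0.503
```

Emit:
apply_moves([
  [0.1,0,0],
  [0.1,0,0],
], yaw=[0,0], gripper=[40,40])

```text
clock: 13.0
tool_pos: [0.5401, -0.0344, 0.1673]
eef_rot: [-0.703, -0.023, 0.71, -0.024]
contact_force: [0.3, 0.1, 0.1]
opening: 0.505
```

```bash
python3 - <<'E'
from h import *
s,M=st(); c=cab(s['tool_pos']-np.array([.0007,0,.0055])); print(bar_for_bead((PX-c[0])*1000,(c[2]-.158)*1000))
save('wrist','w11.png'); im=save('scene','s11.png'); cv2.imwrite('pics/s11c.png',cv2.resize(im[160:230,290:370,::-1],None,fx=7,fy=7,interpolation=2))
E
```

```text
t 13.0 tcp [ 0.5401 -0.0344  0.1673] F [0.3 0.1 0.1] open 0.505
axes x,y,z cols
 [[-0.011  0.067 -0.998]
 [-0.002 -0.998 -0.067]
 [-1.     0.001  0.011]]
(array([60.53032712, -1.14730988]), np.float64(2.0444730162762577))
```

View pics/s11c.png

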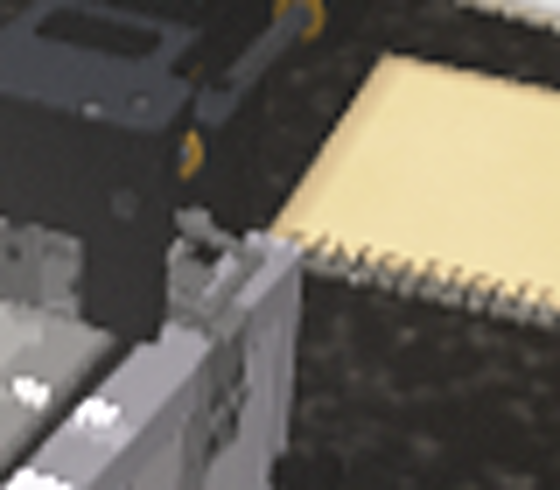

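The bar runs from about (260,245) to (215,300) in the crop, just ahead of the hook, with no contact yet. I'll carry on down.

Emit:
apply_moves([
  [0.1,0,0.05],
  [0.1,0,0.05],
], yaw=[0,0], gripper=[40,40])

```text
clock: 13.27
tool_pos: [0.5398, -0.0345, 0.1664]
eef_rot: [-0.703, -0.023, 0.71, -0.024]
contact_force: [1.2, 1.5, 0.8]
opening: 0.504
```

Emit:
apply_moves([
  [0.1,0,0.02],
  [0.1,0,0.02],
], yaw=[0,0], gripper=[40,40])

```text
clock: 13.43
tool_pos: [0.5397, -0.0345, 0.1653]
eef_rot: [-0.703, -0.023, 0.71, -0.024]
contact_force: [-0.1, 1.2, -0.7]
opening: 0.503
```

Emit:
apply_moves([
  [0.1,0,0.02],
  [0.1,0,0.02],
], yaw=[0,0], gripper=[40,40])

```text
clock: 13.6
tool_pos: [0.5395, -0.0345, 0.1642]
eef_rot: [-0.703, -0.023, 0.71, -0.024]
contact_force: [0.8, 1.5, -0.3]
opening: 0.504
```

Emit:
apply_moves([
  [0.1,0,0.02],
  [0.1,0,0.02],
], yaw=[0,0], gripper=[40,40])

```text
clock: 13.77
tool_pos: [0.5393, -0.0345, 0.163]
eef_rot: [-0.703, -0.023, 0.71, -0.024]
contact_force: [0.3, 2.1, -0.0]
opening: 0.5
```

Emit:
apply_moves([
  [0.1,0,0.02],
  [0.1,0,0.02],
], yaw=[0,0], gripper=[40,40])

```text
clock: 13.93
tool_pos: [0.539, -0.0345, 0.1619]
eef_rot: [-0.703, -0.023, 0.71, -0.024]
contact_force: [0.5, 1.0, -0.7]
opening: 0.5
```

Emit:
apply_moves([
  [0.1,0,0.02],
  [0.1,0,0.02],
], yaw=[0,0], gripper=[40,40])

```text
clock: 14.1
tool_pos: [0.5389, -0.0345, 0.1611]
eef_rot: [-0.703, -0.023, 0.71, -0.024]
contact_force: [0.4, 2.1, 3.7]
opening: 0.507
```

```bash
python3 - <<'E'
from h import *
s,M=st(); c=cab(s['tool_pos']-np.array([.0007,0,.0055])); print(bar_for_bead((PX-c[0])*1000,(c[2]-.158)*1000))
save('wrist','w12.png'); im=save('scene','s12.png'); cv2.imwrite('pics/s12c.png',cv2.resize(im[160:230,290:370,::-1],None,fx=7,fy=7,interpolation=2))
E
```

```text
t 14.1 tcp [ 0.5389 -0.0345  0.1611] F [0.4 2.1 3.7] open 0.507
axes x,y,z cols
 [[-0.01   0.067 -0.998]
 [-0.002 -0.998 -0.067]
 [-1.     0.001  0.01 ]]
(array([ 60.85110754, -10.02830903]), np.float64(2.2675500266472484))
```

View pics/s12c.png

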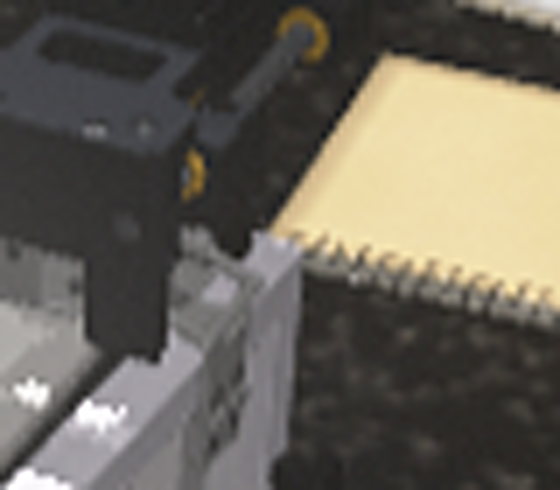

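View pics/w12.png

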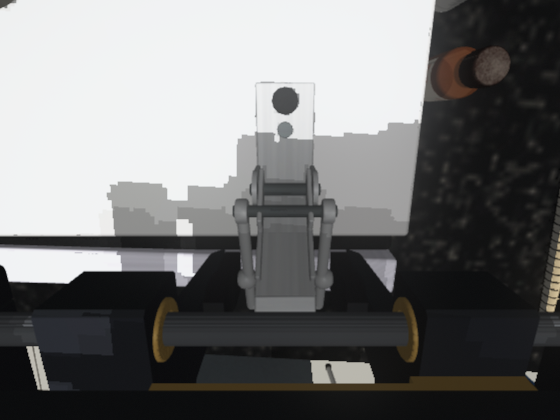

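Fz is 3.7 N at the bar's lowest expected height. Nose contact can't happen that low, so this is the floor. Now I'll ease off slightly and draw back.

Emit:
apply_moves([
  [-0.03,0,-0.2],
  [-0.03,0,-0.4],
  [-0.03,0,-0.6],
  [-0.03,0,-0.6],
], yaw=[0,0,0,0], gripper=[40,40,40,40])

```text
clock: 14.53
tool_pos: [0.5436, -0.0342, 0.1614]
eef_rot: [-0.702, -0.023, 0.711, -0.024]
contact_force: [-3.3, 2.4, 6.1]
opening: 0.508
```

Emit:
apply_moves([
  [0,0,-0.1],
  [0,0,-0.2],
  [0,0,-0.2],
], yaw=[0,0,0], gripper=[40,40,40])

```text
clock: 14.78
tool_pos: [0.5446, -0.0341, 0.1615]
eef_rot: [-0.701, -0.023, 0.712, -0.024]
contact_force: [-4.1, 0.8, 6.1]
opening: 0.499
```

Emit:
apply_moves([
  [0,0,-0.1],
  [0,0,-0.1],
], yaw=[0,0], gripper=[40,40])

```text
clock: 14.95
tool_pos: [0.5446, -0.0342, 0.1615]
eef_rot: [-0.7, -0.023, 0.713, -0.024]
contact_force: [-2.9, 0.9, 5.9]
opening: 0.5
```

Emit:
apply_moves([
  [-0.1,0,0.1],
  [-0.1,0,0.1],
], yaw=[0,0], gripper=[40,40])

```text
clock: 15.12
tool_pos: [0.5439, -0.0342, 0.1625]
eef_rot: [-0.701, -0.023, 0.713, -0.024]
contact_force: [0.1, 1.3, -0.4]
opening: 0.503
```

```bash
python3 - <<'E'
from h import *
s,M=st(); c=cab(s['tool_pos']-np.array([.0007,0,.0055])); print(bar_for_bead((PX-c[0])*1000,(c[2]-.158)*1000))
save('wrist','w13.png'); im=save('scene','s13.png'); cv2.imwrite('pics/s13c.png',cv2.resize(im[160:230,290:370,::-1],None,fx=8,fy=8,interpolation=2))
save('top','t13.png')
E
```

```text
t 15.12 tcp [ 0.5439 -0.0342  0.1625] F [ 0.1  1.3 -0.4] open 0.503
axes x,y,z cols
 [[-0.017  0.067 -0.998]
 [-0.003 -0.998 -0.067]
 [-1.     0.002  0.017]]
(array([55.9122828 , -8.48825183]), np.float64(1.8911456950600976))
```

View pics/s13c.png

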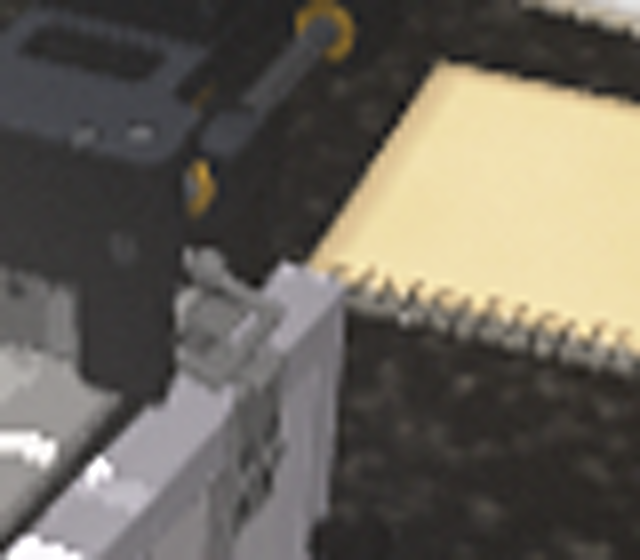

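View pics/w13.png

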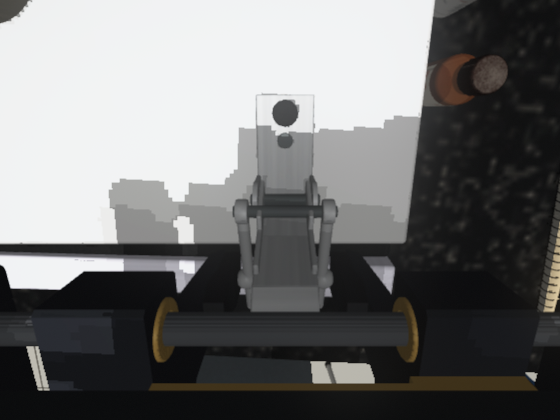

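```bash
cat > ov.py <<'E'
from h import *
import sys
def overlay(src,out,u,v,hs,us=50,x0=290,y0=160,W=80,H=70,k=7):
    im=cv2.imread(src)[y0:y0+H,x0:x0+W]; im=cv2.resize(im,None,fx=k,fy=k,interpolation=2)
    ims=[]
    for h in hs:
        a=im.copy()
        def P(uu,vv,y): 
            q=(proj('scene',w(PX-uu/1000,-.055+y/1000,.158+vv/1000))-[x0,y0])*k; return tuple(int(z) for z in q)
        def box(u0,u1,v0,v1,c):
            for y in(-7,7):
                cv2.polylines(a,[np.array([P(u0,v0,y),P(u1,v0,y),P(u1,v1,y),P(u0,v1,y)])],True,c,1)
        if h is not None:
            box(us-2.5,us+4.8,h+3.5,h+7,(0,0,255)); box(us-2.5,us+16,h-6,h-4.5,(0,255,0))
        cv2.line(a,P(u,v,-17),P(u,v,17),(255,0,0),1)
        ims.append(a)
    cv2.imwrite(out,cv2.hconcat(ims)); print(ims[0].shape)
E
python3 - <<'E'
from ov import *
overlay('pics/scene6.png','pics/o6.png',62.5,0,[None,-8],k=5)
overlay('pics/scene6.png','pics/o6b.png',62.5,0,[-3,2],k=5)
overlay('pics/s13.png','pics/o13.png',56,-8.5,[None,-8],k=5)
E
```

```text
(350, 400, 3)
(350, 400, 3)
(350, 400, 3)
```

View pics/o6.png

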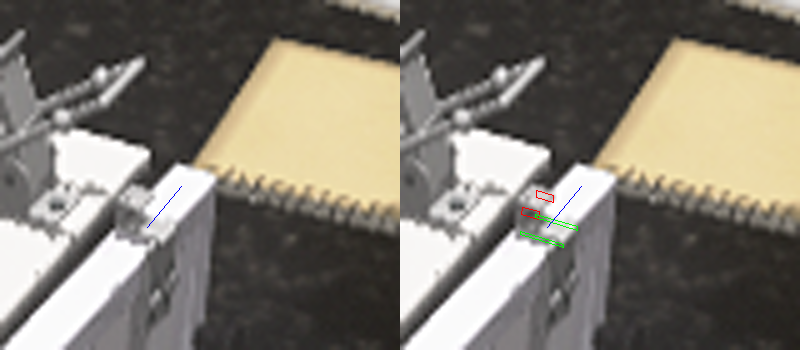

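View pics/o6b.png

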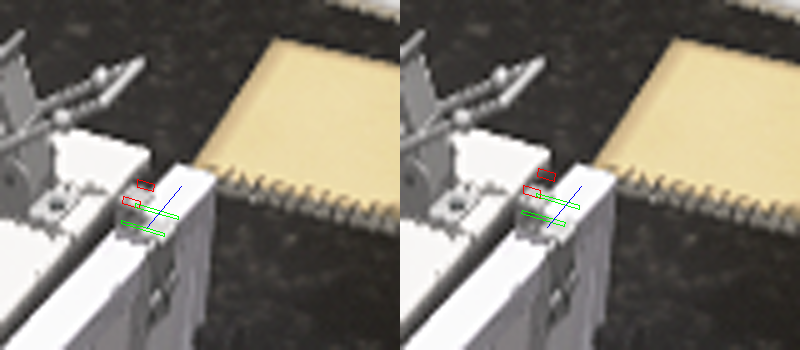

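View pics/o13.png

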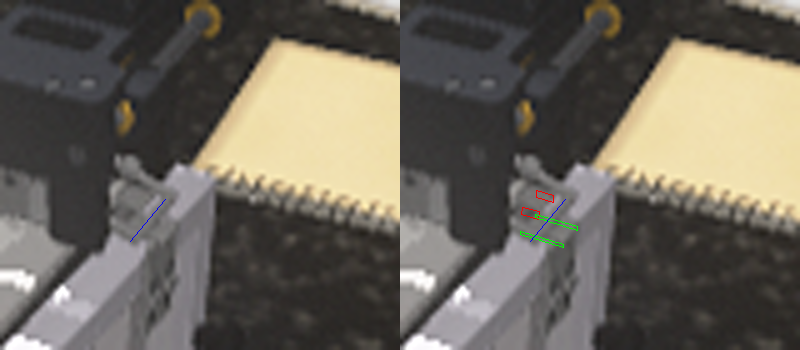

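```bash
python3 - <<'E'
import cv2
L=[]
for n in ['w10','w12','w13']:
    a=cv2.imread(f'pics/{n}.png')[190:320,220:350]; L.append(cv2.resize(a,(266,266*1),interpolation=2))
cv2.imwrite('pics/wc.png',cv2.resize(cv2.hconcat(L),None,fx=1,fy=1))
E
```

```text
(no output)
```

View pics/wc.png

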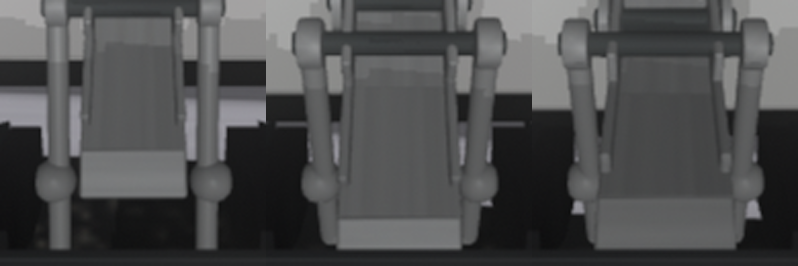

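```bash
python3 - <<'E'
from h import *
f,cx,cy,o,M=cam('wrist'); s=get_state(); T=R.from_quat(s['eef_rot']).as_matrix()
for n,a,b in [('w10',56,211),('w12',54,216),('w13',52,216)]:
    l=220+a/2.046; r=220+b/2.046; row=190+182/2.046; z=.036*f/(r-l)
    p=o+M@np.array([((l+r)/2-cx)/f*z,(row-cy)/f*z,z]); print(n,(r-l).round(1),'bead in tool mm',(T.T@(p-s['tool_pos'])*1000).round(1))
E
```

```text
Traceback (most recent call last):
AttributeError: 'float' object has no attribute 'round'
```

```bash
python3 - <<'E'
from h import *
f,cx,cy,o,M=cam('wrist'); s=get_state(); T=R.from_quat(s['eef_rot']).as_matrix()
for n,a,b in [('w10',56,211),('w12',54,216),('w13',52,216)]:
    l=220+a/2.046; r=220+b/2.046; row=190+182/2.046; z=.036*f/(r-l)
    p=o+M@np.array([((l+r)/2-cx)/f*z,(row-cy)/f*z,z]); print(n,r-l,'bead in tool mm',(T.T@(p-s['tool_pos'])*1000).round(1))
E
```

```text
w10 75.75757575757575 bead in tool mm [5.4 0.8 1.7]
w12 79.17888563049851 bead in tool mm [-0.5  1.1 -1.5]
w13 80.1564027370479 bead in tool mm [-2.1  0.9 -2.4]
```

```bash
python3 - <<'E'
from ov import *
s=get_state(); T=R.from_quat(s['eef_rot']).as_matrix()
for n,tcp,d in [('w12',(.5389,-.0345,.1611),(-.5,1.1,-1.5)),('w13',(.5439,-.0342,.1625),(-2.1,.9,-2.4))]:
    b=np.array(tcp)+T@np.array(d)/1000; c=cab(b); q=((PX-c[0])*1000,(c[2]-.158)*1000); r=bar_for_bead(*q); print(n,'bead',b.round(4),np.round(q,1),'bar',r[0].round(1),'lever',r[1])
u,v=r[0]
overlay('pics/s13.png','pics/o14.png',u,v,[None,0],us=48.5,k=5)
overlay('pics/scene6.png','pics/o14b.png',u,v,[None,0],us=48.5,k=5)
r=spot_point('loop_bar','scene'); print(r[:2])
E
```

```text
w12 bead [ 0.5405 -0.0355  0.1616] [40.2  3.6] bar [59.5 -1.6] lever 1.9808114948380227
w13 bead [ 0.5464 -0.0349  0.1646] [34.2  6.6] bar [54.   3.3] lever 1.487190897511506
(350, 400, 3)
(350, 400, 3)
[{'pixel': [318.0, 204.5], 'score': 0.64}, {'pixel': [327.5, 201.4], 'score': 0.27}]
```

View pics/o14.png

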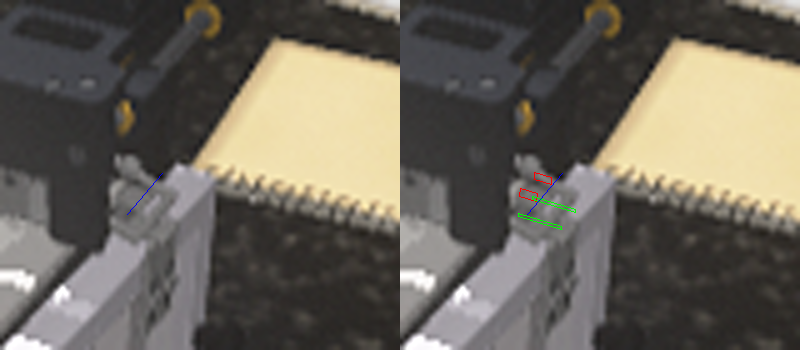

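View pics/o14b.png

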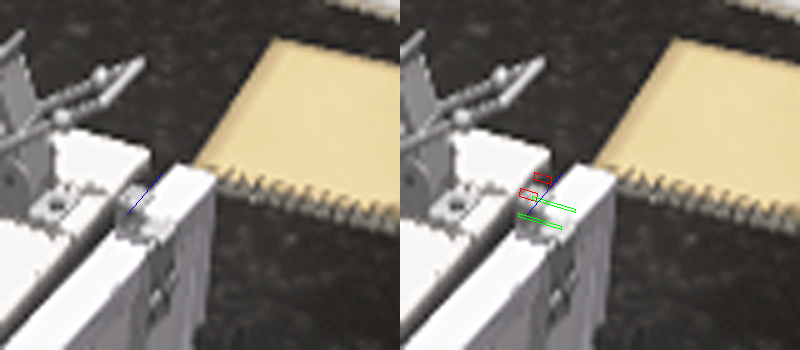

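```bash
python3 - <<'E'
import cv2
a=cv2.imread('pics/s13.png')[180:215,300:340]; b=cv2.imread('pics/scene6.png')[180:215,300:340]
f=lambda a:cv2.convertScaleAbs(cv2.resize(a,None,fx=10,fy=10,interpolation=cv2.INTER_LANCZOS4),alpha=1.0)
cv2.imwrite('pics/z13.png',cv2.hconcat([cv2.convertScaleAbs(f(a),alpha=1.3),f(b)]))
E
```

```text
(no output)
```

View pics/z13.png

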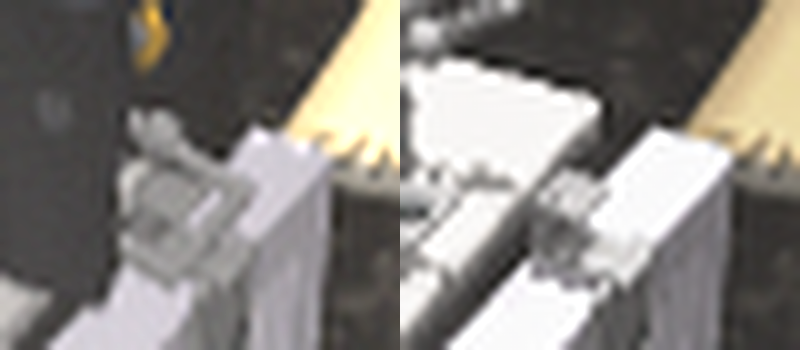

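```bash
python3 - <<'E'
from h import *
from scipy.optimize import least_squares
def solve(px,y=-.055):
    r=least_squares(lambda p:proj('scene',w(PX-p[0]/1000,y,.158+p[1]/1000))-px,[50,0]); return r.x.round(1)
print('bar centre',solve((321,202.9)),'right end',solve((324,198.7),-.072),'left',solve((318,207),-.038))
print('right bead',solve((315.5,193),-.073))
print('hook nose top centre',solve((317.5,198.5)),'floor plate front left corner',solve((320.5,207.5),-.048),'floor right front',solve((325,204),-.062))
for t in ['keeper','entry']: pass
print('keeper net',solve((315.2,200.5)),'entry net',solve((322.9,204.6)))
E
```

```text
bar centre [58.7 -4.9] right end [57.7 -4.9] left [59.8 -4.4]
right bead [38.2  1.9]
hook nose top centre [50.6  2.9] floor plate front left corner [ 61.1 -11. ] floor right front [64.6 -9.6]
keeper net [46.  -3.3] entry net [63.  -7.6]
```

The beads' outer edges keep a constant spacing (196 crop px), so there was no slip. The bar is down on the floor ahead of the nose. The draw-back stopped because the lever's tip rose against the gripper's palm. I'll regrip with the beads nearer the fingertips to gain clearance.

Emit:
apply_moves([
  [0,0,0],
  [0,0,0],
  [0,0,0],
  [-0.25,0,0],
  [-0.45,0,0],
  [-0.45,0,0],
  [-0.45,0,0],
  [-0.45,0,0],
  [-0.45,0,0],
  [-0.45,0,0],
], yaw=[0,0,0,0,0,0,0,0,0,0], gripper=[60,60,60,60,60,60,40,40,40,40], force=15)

```text
clock: 16.15
tool_pos: [0.5441, -0.0341, 0.167]
eef_rot: [-0.701, -0.023, 0.713, -0.024]
contact_force: [-0.7, 0.2, 2.4]
opening: 0.5
```

```bash
python3 - <<'E'
from h import *
st()
save('wrist','w15.png');im=save('scene','s15.png')
a=cv2.imread('pics/w15.png')[190:320,220:350]; b=im[180:215,300:340,::-1]
cv2.imwrite('pics/z15.png',cv2.hconcat([cv2.resize(a,(390,390),interpolation=2),cv2.convertScaleAbs(cv2.resize(b,(390,390),interpolation=2),alpha=1.3)]))
E
```

```text
t 16.15 tcp [ 0.5441 -0.0341  0.167 ] F [-0.7  0.2  2.4] open 0.5
axes x,y,z cols
 [[-0.017  0.067 -0.998]
 [-0.003 -0.998 -0.067]
 [-1.     0.001  0.017]]
```

View pics/z15.png

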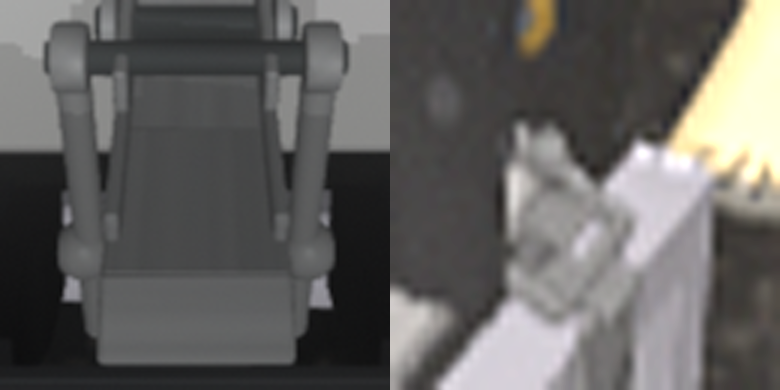

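Gripped again, with the beads now lower in the fingers. I'll draw back in small steps.

Emit:
apply_moves([
  [0,0,-0.15],
  [0,0,-0.3],
  [0,0,-0.3],
], yaw=[0,0,0], gripper=[40,40,40])

```text
clock: 16.5
tool_pos: [0.5466, -0.0339, 0.1669]
eef_rot: [-0.7, -0.023, 0.713, -0.024]
contact_force: [-2.3, 0.5, 2.7]
opening: 0.499
```

Emit:
apply_moves([
  [0,0,-0.1],
  [0,0,-0.2],
  [0,0,-0.2],
], yaw=[0,0,0], gripper=[40,40,40])

```text
clock: 16.75
tool_pos: [0.5489, -0.0337, 0.1668]
eef_rot: [-0.7, -0.023, 0.713, -0.024]
contact_force: [-1.1, 0.0, 1.8]
opening: 0.498
```

Emit:
apply_moves([
  [0,0,-0.1],
  [0,0,-0.2],
  [0,0,-0.2],
], yaw=[0,0,0], gripper=[40,40,40])

```text
clock: 17.0
tool_pos: [0.5513, -0.0336, 0.1665]
eef_rot: [-0.701, -0.023, 0.713, -0.024]
contact_force: [-1.5, 0.7, -0.5]
opening: 0.501
```

Emit:
apply_moves([
  [0,0,-0.1],
  [0,0,-0.15],
  [0,0,-0.15],
], yaw=[0,0,0], gripper=[40,40,40])

```text
clock: 17.25
tool_pos: [0.5518, -0.0335, 0.1663]
eef_rot: [-0.7, -0.023, 0.714, -0.024]
contact_force: [-4.4, 0.3, 4.3]
opening: 0.498
```

Emit:
apply_moves([
  [0,0,-0.1],
  [0,0,-0.1],
], yaw=[0,0], gripper=[40,40])

```text
clock: 17.42
tool_pos: [0.5518, -0.0336, 0.1663]
eef_rot: [-0.699, -0.023, 0.714, -0.024]
contact_force: [-5.0, 1.2, 5.3]
opening: 0.497
```

Emit:
apply_moves([
  [0,0,-0.1],
  [0,0,-0.1],
], yaw=[0,0], gripper=[40,40])

```text
clock: 17.58
tool_pos: [0.5519, -0.0335, 0.1663]
eef_rot: [-0.698, -0.023, 0.715, -0.024]
contact_force: [-4.9, 0.3, 5.2]
opening: 0.497
```

```bash
python3 - <<'E'
from h import *
st()
save('wrist','w16.png');im=save('scene','s16.png')
a=cv2.imread('pics/w16.png')[190:320,220:350]; b=im[180:215,300:340,::-1]
cv2.imwrite('pics/z16.png',cv2.hconcat([cv2.resize(a,(390,390),interpolation=2),cv2.convertScaleAbs(cv2.resize(b,(390,390),interpolation=2),alpha=1.3)]))
E
```

```text
t 17.58 tcp [ 0.5519 -0.0335  0.1663] F [-4.9  0.3  5.2] open 0.497
axes x,y,z cols
 [[-0.024  0.067 -0.997]
 [-0.003 -0.998 -0.067]
 [-1.     0.002  0.024]]
```

View pics/z16.png

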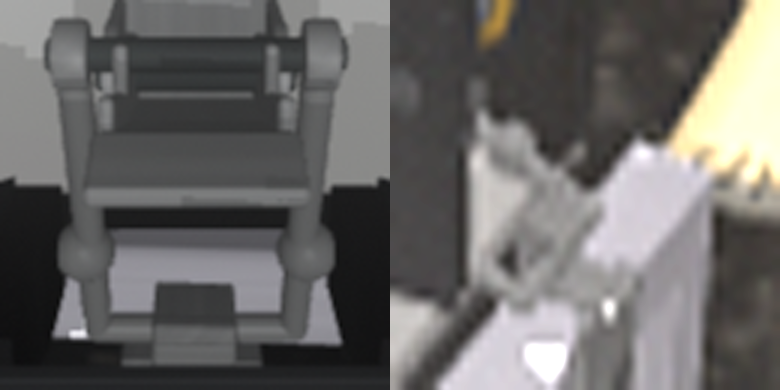

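The wrist view shows the hook's nose lying over the bar, with the bar visible on both sides under it, and it stops firmly at the post. I'll release and lift.

Emit:
apply_moves([
  [0,0,0.15],
  [0,0,0.15],
  [0,0,0.15],
  [0,0,0.15],
  [0,0,0.15],
  [-2,0,0.15],
  [-5,0,0.15],
  [-8,0,0.15],
  [-8,0,0.15],
], yaw=[0,0,0,0,0,0,0,0,0], gripper=[65,65,65,65,65,65,65,65,65], force=20)

```text
clock: 18.43
tool_pos: [0.5561, -0.0334, 0.2514]
eef_rot: [-0.702, -0.023, 0.711, -0.024]
contact_force: [0.5, 0.3, 0.9]
opening: 0.654
```

```bash
python3 - <<'E'
from h import *
st()
save('wrist','w17.png');im=save('scene','s17.png')
b=im[160:220,270:350,::-1]
cv2.imwrite('pics/z17.png',cv2.resize(b,None,fx=8,fy=8,interpolation=2))
for t in ['lever_pad','lever_pivot','loop_bar']:
  for n in ['scene','wrist']:
    r=spot_point(t,n); print(n,t,[(np.round(x['pixel'],1).tolist(),round(x['score'],2)) for x in r[:2]])
E
```

```text
t 18.43 tcp [ 0.5561 -0.0334  0.2514] F [0.5 0.3 0.9] open 0.654
axes x,y,z cols
 [[-0.013  0.066 -0.998]
 [-0.003 -0.998 -0.066]
 [-1.     0.002  0.013]]
scene lever_pad [([295.7, 177.8], 0.65)]
wrist lever_pad [([286.6, 195.0], 0.7)]
scene lever_pivot [([297.6, 189.1], 0.76), ([326.0, 201.3], 0.46)]
wrist lever_pivot [([284.8, 184.6], 0.93)]
scene loop_bar [([317.7, 204.5], 0.64), ([222.0, 220.6], 0.62)]
wrist loop_bar [([285.2, 246.7], 0.6)]
```

View pics/w17.png

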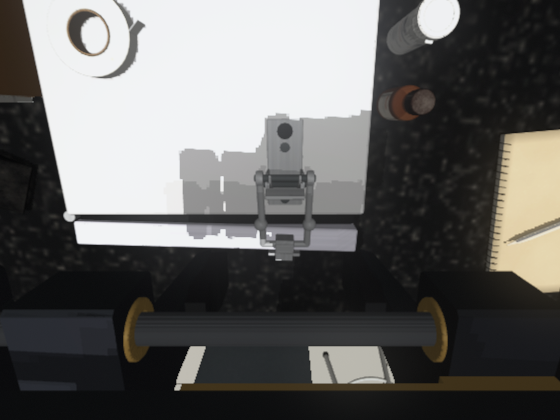

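View pics/z17.png

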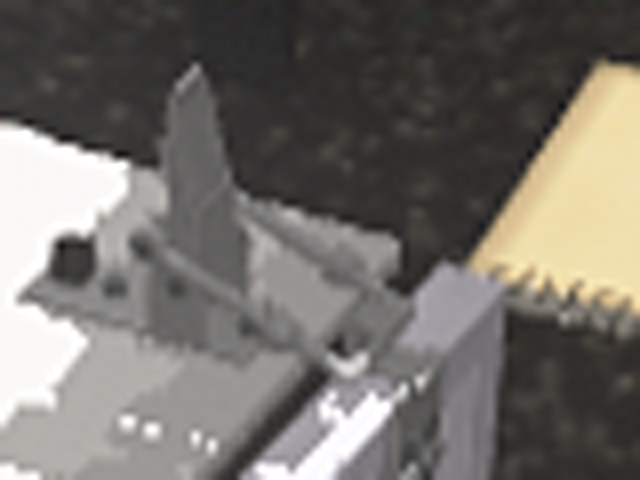

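The loop runs from the lever to under the hook, and the lever stands nearly upright. Now I'll estimate the lever's angle.

```bash
python3 - <<'E'
from h import *
x,r=tri([ray('scene',(295.7,177.8)),ray('wrist',(286.6,195))]); c=cab(x); print(x.round(4),((c[0]-PX)*1000).round(1),((c[2]-.158)*1000).round(1),np.round(r,4)*1000)
for t in (1.0,1.2,1.4):
    tip=w(PX+.054*np.cos(t),-.055,.158+.054*np.sin(t)); print(t,'tip wrist',proj('wrist',tip),'scene crop',(proj('scene',tip)-[270,160])*8)
    pad=w(PX+.040*np.cos(t)-.0046*np.sin(t),-.055,.158+.04*np.sin(t)+.0046*np.cos(t)); print('  pad',pad.round(4),proj('wrist',pad),proj('scene',pad))
to([.56,-.034,.25])
E
```

```text
[ 0.5792 -0.0328  0.1932] -1.3 35.2 [0.7 0.7]
1.0 tip wrist [282.85302419 142.80544997] scene crop [96.47104628 78.35060481]
  pad [ 0.5981 -0.0298  0.1941] [282.94506904 161.66887672] [287.06293193 175.27604512]
1.2 tip wrist [282.8136576  162.57368502] scene crop [131.5647606   70.68260607]
  pad [ 0.5906 -0.0303  0.1969] [282.92595437 175.84109881] [290.50187266 175.00173759]
1.4 tip wrist [282.79456299 183.3493351 ] scene crop [169.65202044  70.82468488]
  pad [ 0.5827 -0.0309  0.1982] [282.92043506 190.09366108] [294.12590559 175.4573619 ]
t 18.83 tcp [ 0.5517 -0.0334  0.2452] F [-0.1  0.1  0.6] open 0.651
axes x,y,z cols
 [[-0.026  0.067 -0.997]
 [-0.003 -0.998 -0.067]
 [-1.     0.001  0.026]]
delta cm to [0.56, -0.034, 0.25] [-0.5   0.12 -0.81]
```

Emit:
apply_moves([
  [-0.2,0,-0.2],
  [-0.2,0,-0.2],
  [-0.2,0,-0.2],
  [-0.2,0,-0.2],
  [1.5,-0.1,-0.2],
  [3.2,-0.1,-0.2],
  [3.2,-0.1,-0.2],
  [3.2,-0.1,-0.2],
  [3.2,-0.1,-0.2],
], yaw=[0,0,0,0,0,0,0,0,0], gripper=[0,0,0,0,0,0,0,0,0], force=30)

```text
clock: 19.58
tool_pos: [0.5533, -0.0324, 0.2138]
eef_rot: [-0.698, -0.023, 0.715, -0.024]
contact_force: [-0.2, 0.7, -0.1]
opening: 0.01
```

```bash
python3 - <<'E'
from h import *
s,M=st()
for t in (1.4,1.2,1.0,.8,.6,.4,.3,.2,.1,0):
    pad=w(PX+.040*np.cos(t)-.0046*np.sin(t),-.055,.158+.04*np.sin(t)+.0046*np.cos(t)); P=pad+[-.009,0,.014]
    print(t,P.round(4),(M.T@(P-s['tool_pos'])*100).round(2))
save('wrist','w18.png')
E
```

```text
t 19.58 tcp [ 0.5533 -0.0324  0.2138] F [-0.2  0.7 -0.1] open 0.01
axes x,y,z cols
 [[-0.025  0.067 -0.997]
 [-0.003 -0.998 -0.067]
 [-1.     0.001  0.025]]
1.4 [ 0.5737 -0.0309  0.2122] [ 0.11 -0.02 -2.05]
1.2 [ 0.5816 -0.0303  0.2109] [ 0.22 -0.02 -2.85]
1.0 [ 0.5891 -0.0298  0.2081] [ 0.48 -0.02 -3.61]
0.8 [ 0.596  -0.0294  0.2039] [ 0.89 -0.02 -4.3 ]
0.6 [ 0.6018 -0.029   0.1984] [ 1.42 -0.02 -4.9 ]
0.4 [ 0.6064 -0.0287  0.1918] [ 2.07 -0.02 -5.38]
0.3 [ 0.6082 -0.0286  0.1882] [ 2.42 -0.02 -5.57]
0.2 [ 0.6097 -0.0285  0.1845] [ 2.8  -0.02 -5.72]
0.1 [ 0.6107 -0.0284  0.1806] [ 3.18 -0.02 -5.84]
0 [ 0.6114 -0.0284  0.1766] [ 3.58 -0.02 -5.91]
```

View pics/w18.png

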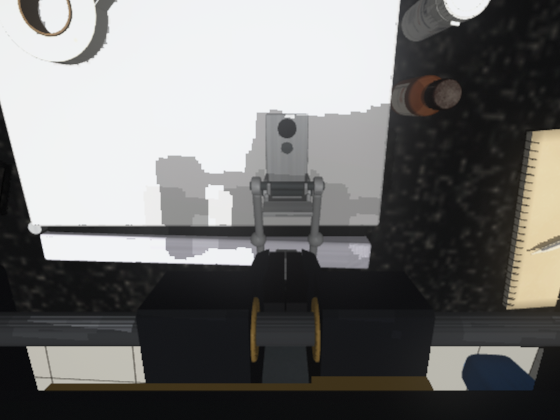

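The closed fingers stand in front of the upright lever, centred on it. I'll push it back along its arc.

Emit:
apply_moves([
  [0.1,0,-1.2],
  [0.1,0,-1.8],
  [0.1,0,-2.2],
  [0.2,0,-2.6],
  [0.2,0,-2.9],
  [0.2,0,-2.9],
], yaw=[0,0,0,0,0,0], gripper=[0,0,0,0,0,0])

```text
clock: 20.13
tool_pos: [0.582, -0.0305, 0.2114]
eef_rot: [-0.698, -0.023, 0.716, -0.024]
contact_force: [-2.5, -0.4, 3.2]
opening: 0.008
```

```bash
cat > nx.py <<'E'
from h import *
s,M=st()
for t in (1.0,.9,.8,.7,.6,.5,.4,.3,.2,.1,0):
    pad=w(PX+.040*np.cos(t)-.0046*np.sin(t),-.055,.158+.04*np.sin(t)+.0046*np.cos(t)); P=pad+[-.009,0,.014]
    print(t,P.round(4),(M.T@(P-s['tool_pos'])*100).round(2))
import sys
save('wrist','w%s.png'%sys.argv[1]); im=save('scene','s%s.png'%sys.argv[1]); cv2.imwrite('pics/z%s.png'%sys.argv[1],cv2.resize(im[150:220,260:350,::-1],None,fx=6,fy=6,interpolation=2))
E
python3 nx.py 19
```

```text
t 20.13 tcp [ 0.582  -0.0305  0.2114] F [-2.5 -0.4  3.2] open 0.008
axes x,y,z cols
 [[-0.025  0.067 -0.997]
 [-0.003 -0.998 -0.067]
 [-1.     0.002  0.025]]
1.0 [ 0.5891 -0.0298  0.2081] [ 0.31 -0.02 -0.72]
0.9 [ 0.5927 -0.0296  0.2062] [ 0.49 -0.02 -1.08]
0.8 [ 0.596  -0.0294  0.2039] [ 0.71 -0.02 -1.42]
0.7 [ 0.599  -0.0292  0.2013] [ 0.97 -0.02 -1.73]
0.6 [ 0.6018 -0.029   0.1984] [ 1.25 -0.02 -2.01]
0.5 [ 0.6043 -0.0288  0.1952] [ 1.56 -0.02 -2.27]
0.4 [ 0.6064 -0.0287  0.1918] [ 1.89 -0.02 -2.49]
0.3 [ 0.6082 -0.0286  0.1882] [ 2.25 -0.02 -2.68]
0.2 [ 0.6097 -0.0285  0.1845] [ 2.62 -0.02 -2.84]
0.1 [ 0.6107 -0.0284  0.1806] [ 3.01 -0.02 -2.95]
0 [ 0.6114 -0.0284  0.1766] [ 3.4  -0.02 -3.03]
```

View pics/z19.png

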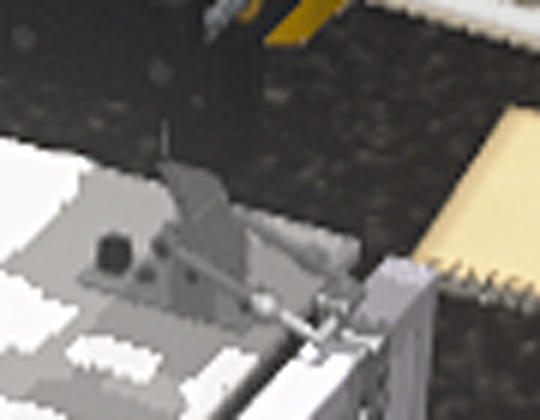

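Emit:
apply_moves([
  [0.15,0,-0.35],
  [0.31,0,-0.72],
  [0.4,0,-0.9],
  [0.5,0,-1.08],
  [0.6,0,-1.25],
  [0.71,0,-1.42],
  [0.71,0,-1.42],
], yaw=[0,0,0,0,0,0,0], gripper=[0,0,0,0,0,0,0])

```text
clock: 20.82
tool_pos: [0.5964, -0.0295, 0.2042]
eef_rot: [-0.698, -0.023, 0.715, -0.024]
contact_force: [-2.2, 1.1, 5.1]
opening: 0.006
```

```bash
python3 nx.py 20
```

```text
t 20.82 tcp [ 0.5964 -0.0295  0.2042] F [-2.2  1.1  5.1] open 0.006
axes x,y,z cols
 [[-0.024  0.067 -0.997]
 [-0.003 -0.998 -0.067]
 [-1.     0.002  0.024]]
1.0 [ 0.5891 -0.0298  0.2081] [-0.38 -0.02  0.73]
0.9 [ 0.5927 -0.0296  0.2062] [-0.19 -0.02  0.38]
0.8 [ 0.596  -0.0294  0.2039] [ 0.03 -0.02  0.04]
0.7 [ 0.599  -0.0292  0.2013] [ 0.29 -0.02 -0.27]
0.6 [ 0.6018 -0.029   0.1984] [ 0.57 -0.02 -0.56]
0.5 [ 0.6043 -0.0288  0.1952] [ 0.88 -0.02 -0.81]
0.4 [ 0.6064 -0.0287  0.1918] [ 1.22 -0.02 -1.04]
0.3 [ 0.6082 -0.0286  0.1882] [ 1.57 -0.02 -1.22]
0.2 [ 0.6097 -0.0285  0.1845] [ 1.94 -0.02 -1.38]
0.1 [ 0.6107 -0.0284  0.1806] [ 2.33 -0.02 -1.49]
0 [ 0.6114 -0.0284  0.1766] [ 2.72 -0.02 -1.57]
```

View pics/z20.png

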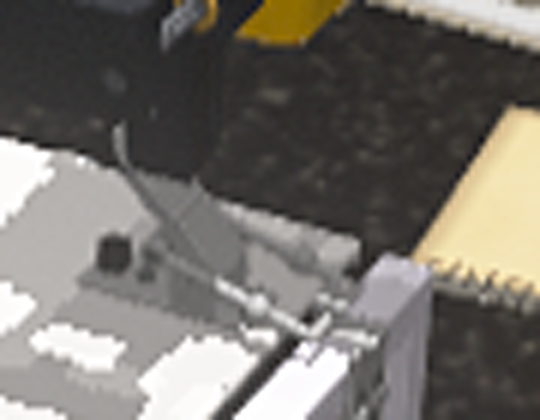

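The lever is about halfway over, the loop is taut and still in the hook, and the force is about 5.5 N. Continuing.

Emit:
apply_moves([
  [0.15,0,-0.14],
  [0.29,0,-0.27],
  [0.43,0,-0.42],
  [0.57,0,-0.56],
  [0.72,0,-0.68],
  [0.88,0,-0.81],
  [0.88,0,-0.81],
], yaw=[0,0,0,0,0,0,0], gripper=[0,0,0,0,0,0,0])

```text
clock: 21.5
tool_pos: [0.6041, -0.029, 0.1944]
eef_rot: [-0.698, -0.023, 0.715, -0.024]
contact_force: [-0.4, 0.0, 1.4]
opening: 0.004
```

```bash
python3 nx.py 21 | grep -v '^1\|^0.[6-9]'
```

```text
t 21.5 tcp [ 0.6041 -0.029   0.1944] F [-0.4  0.   1.4] open 0.004
axes x,y,z cols
 [[-0.025  0.067 -0.997]
 [-0.003 -0.998 -0.067]
 [-1.     0.001  0.025]]
0.5 [ 0.6043 -0.0288  0.1952] [-0.08 -0.01 -0.02]
0.4 [ 0.6064 -0.0287  0.1918] [ 0.25 -0.01 -0.24]
0.3 [ 0.6082 -0.0286  0.1882] [ 0.61 -0.01 -0.43]
0.2 [ 0.6097 -0.0285  0.1845] [ 0.98 -0.02 -0.58]
0.1 [ 0.6107 -0.0284  0.1806] [ 1.37 -0.02 -0.7 ]
0 [ 0.6114 -0.0284  0.1766] [ 1.76 -0.02 -0.77]
```

View pics/z21.png

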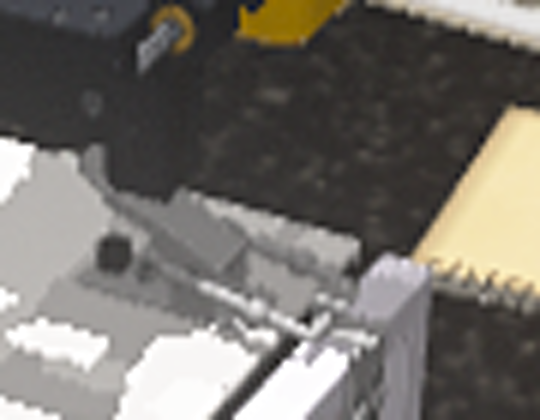

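Emit:
apply_moves([
  [0.15,0,-0.12],
  [0.3,0,-0.24],
  [0.45,0,-0.35],
  [0.6,0,-0.43],
  [0.8,0,-0.5],
  [1.0,0,-0.58],
  [1.0,0,-0.58],
], yaw=[0,0,0,0,0,0,0], gripper=[0,0,0,0,0,0,0])

```text
clock: 22.18
tool_pos: [0.6092, -0.0287, 0.184]
eef_rot: [-0.698, -0.023, 0.716, -0.024]
contact_force: [0.6, -0.6, -0.4]
opening: 0.005
```

```bash
python3 nx.py 22 | grep -v '^1\|^0.[3-9]'
```

```text
t 22.18 tcp [ 0.6092 -0.0287  0.184 ] F [ 0.6 -0.6 -0.4] open 0.005
axes x,y,z cols
 [[-0.026  0.067 -0.997]
 [-0.003 -0.998 -0.067]
 [-1.     0.001  0.026]]
0.2 [ 0.6097 -0.0285  0.1845] [-0.04 -0.02 -0.05]
0.1 [ 0.6107 -0.0284  0.1806] [ 0.34 -0.02 -0.16]
0 [ 0.6114 -0.0284  0.1766] [ 0.74 -0.02 -0.24]
```

View pics/z22.png

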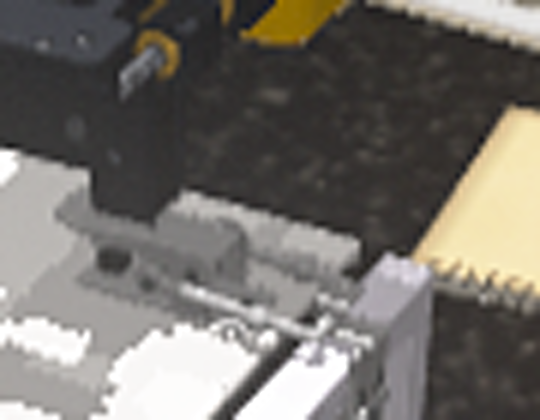

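The lever has snapped over: it looks flat and the force is zero. I'll follow down to the flat position gently to confirm, then leave.

Emit:
apply_moves([
  [0.2,0,-0.1],
  [0.4,0,-0.2],
  [0.55,0,-0.2],
  [0.7,0,-0.2],
  [0.8,0,-0.2],
  [0.8,0,-0.2],
], yaw=[0,0,0,0,0,0], gripper=[0,0,0,0,0,0])

```text
clock: 22.78
tool_pos: [0.6114, -0.0286, 0.1784]
eef_rot: [-0.698, -0.023, 0.715, -0.024]
contact_force: [-2.9, -0.8, 13.2]
opening: 0.005
```

Emit:
apply_moves([
  [0.1,0,0],
  [0.15,0,0],
  [0.15,0,0],
], yaw=[0,0,0], gripper=[0,0,0])

```text
clock: 23.03
tool_pos: [0.6114, -0.0286, 0.1785]
eef_rot: [-0.698, -0.023, 0.715, -0.024]
contact_force: [-3.0, -0.4, 11.3]
opening: 0.005
```

The lever is solid on its stop at 13 N. I'll lift off and look.

Emit:
apply_moves([
  [-2,0,0],
  [-6,0,0],
  [-10,0,1],
  [-12,3,5],
  [-12,6,9],
  [-12,10,12],
  [-12,14,14],
  [-12,18,15],
  [-12,20,15],
  [-12,20,15],
], yaw=[0,0,0,0,0,0,0,0,0,0], gripper=[0,0,0,0,0,0,0,0,0,0])

```text
clock: 23.87
tool_pos: [0.4745, -0.2468, 0.3026]
eef_rot: [-0.698, -0.016, 0.716, -0.022]
contact_force: [-0.1, 1.3, -0.1]
opening: 0.005
```

```bash
python3 - <<'E'
from h import *
st()
a=save('scene','sF.png');b=save('top','tF.png')
cv2.imwrite('pics/zF.png',cv2.hconcat([cv2.resize(a[160:230,265:345,::-1],(400,350),interpolation=2),cv2.resize(b[155:295,180:340,::-1],(400,350),interpolation=2)]))
st()
E
```

```text
t 23.87 tcp [ 0.4745 -0.2468  0.3026] F [-0.1  1.3 -0.1] open 0.005
axes x,y,z cols
 [[-0.025  0.054 -0.998]
 [-0.009 -0.998 -0.054]
 [-1.     0.008  0.025]]
t 23.97 tcp [ 0.4768 -0.2405  0.3022] F [-0.6  0.4 -0.5] open 0.006
axes x,y,z cols
 [[-0.024  0.06  -0.998]
 [-0.004 -0.998 -0.06 ]
 [-1.     0.003  0.024]]
```

View pics/zF.png

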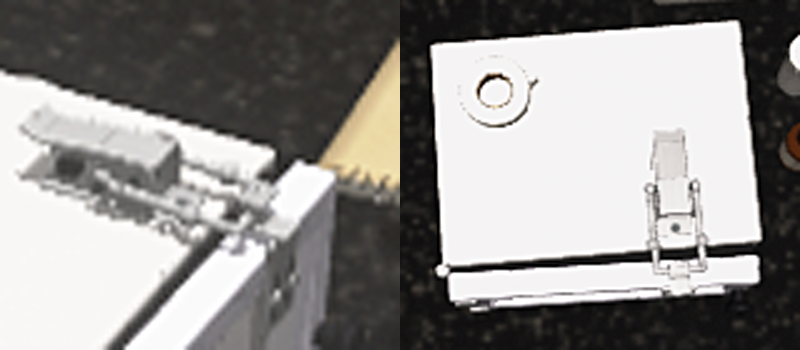

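```bash
python3 - <<'E'
import cv2
L=[]
for n in ['top6','tF']:
    L.append(cv2.resize(cv2.imread(f'pics/{n}.png')[240:285,270:335],(780,290),interpolation=cv2.INTER_LANCZOS4))
cv2.imwrite('pics/cmp.png',cv2.vconcat(L))
E
```

```text
(no output)
```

View pics/cmp.png

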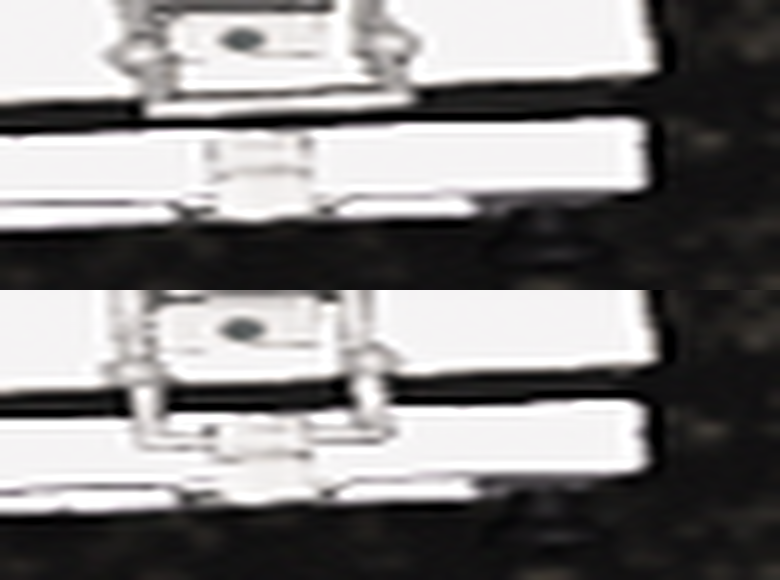

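The bar sits under the nose, and the gap at the free edge has closed by about 2.3 mm, so the gasket is squeezed. I'll hand it in.

```bash
python3 -c "
from plant import *
print(finish_job())"
```

```text
the job is handed in; nothing more can be done
None
```

The cabinet is closed and latched, and I handed the job in at about 24 s. There was no verdict.

- **Door:** I pushed it onto the gasket with about 6 N sideways, about 7 N in all.
- **Loop:** I lowered it until it met the hook's floor at 3.7 N, about 8 mm below nominal by my estimate. Then I drew it back under the nose to the post. Readings during the draw-back reached about 7 N, under the 1 kg limit.
- **Lever:** I pushed it over centre with about 6 N, and it snapped flat. A check press of about 13 N was solid, and I then lifted clear.

**Last checks:**
- The camera views show the lever flat, the bar under the hook's nose, and the door's free edge about 2.3 mm nearer the cabinet than when it rested on the gasket.
- The tape roll, bottle and vial look unmoved, and the robot is touching nothing.

**What went wrong or disagreed:**
- My first draw-back stopped early at about 7 N. I judged that the lever's tip had met the gripper's palm. Regripping about 4.5 mm higher on the tool cured it.
- The wrist camera briefly suggested the beads had slipped in the grip. That was the lever hiding part of them.
- The scene camera put the hook a few millimetres higher than I felt it.
- I did not do a separate lift test on the hooked bar. The evidence is the camera views and the firm stop at the post.

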